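# Restock the hook-on lamp display

## Robot

A 6-joint arm with a two-finger parallel gripper is mounted at the origin on the work surface. World frame = base frame: x ahead of the robot, y to its left, z up, the work surface at z = 0. Lengths are in m, angles in degrees, forces in N, time in s.
With the tool pointing down it reaches from about 0.35 to 0.875 m from the base axis. Payload 4.2 kg.
Tool frame: the origin (TCP) lies on the front face of the gripper's body, between the roots of the fingers; the fingertips stand 70 mm ahead of it and the grasp point (between the pads) lies 51 mm ahead of it; z points along the fingers, y is the line along which they close (so a half turn about z gives the same grasp; the last joint's range is limited). The gripper opens to 87 mm and grips with 3 to 60 N. Pads are 19 mm wide; open, the fingers measure 117 mm over their backs; the gripper's body (75 mm by 190 mm) begins 51 mm behind the grasp point.
Start: joints at [-49.985, 22.042, 0.453, 0, -68.411, -14.817], TCP at [0.266, -0.565, 0.292] pointing down, gripper open.
Joint ranges: [-179.83, 179.83], [-69.29, 118.12], [-61.27, 80.66], [-181.25, 117.63], [-171.15, -9.14], [-177.46, 177.46]. Speed limits (degrees/s): [159.86, 159.86, 180, 180, 180, 180].

## Interface

Orientations are given as a 3x3 rotation matrix whose columns are the frame's x, y, z axes.
In Python, from station import r gives the robot as it stands.
- The arm moves only by the shell command python3 -m pendant 'ROWS' [OPENING]. ROWS is JSON, a list of rows, each a list of 2 entries, a list of its own where there are three numbers: the shift along the tool's x, y, z in mm, then the turn, a rotation vector about the tool's x, y, z in rad. A call has 1 to 10 rows; each row is the pose to reach, as a shift and turn from the pose commanded when the call began, along the tool's axes at that moment; what a row does not reach only later rows make up. A row lasts 1/10 s, in which the tool goes at most 50 mm and 8.59 degrees, less where a joint would pass 70% of its speed; a pose out of reach is approached as far as the arm can. A call with a gripper value outside its range is refused whole. OPENING is the opening, from 0 (shut) to 1 (fully open), set as the call begins (- or left out, the last holds). The fingers move at their own pace and stop on an object; the grip force is fixed at half the most. Time passes only in rows, so rows that repeat a pose let the fingers close. It gives the time, the measured TCP pose, the force, the opening and the grip force at its end, in the units of the state.
- r.sense(): the state, without advancing time (a new reading comes with each control period).
- r.capture(name): name is "scene" or "top" or "wrist"; returns a dict with "frame" (480x640x3 uint8, red, green, blue), "vertical_fov" (degrees; the focal length in pixels is half the picture's height over the tangent of half this angle, whatever the lens; pixels are square), "cx", "cy" (the principal point, pixels), "rvec" (rotation vector, rad) and "tvec" (3), from world to camera coordinates, as OpenCV has them. Camera axes: x right, y down, z forward; pixel columns grow to the right and rows downward; lengths in m; the calibration is good to about 2 mm. The wrist camera is an equidistant fisheye: a pixel r from the principal point sees the ray r / f radians off the axis. A picture is of the moment at which its call begins. There is no depth.
- r.finish_job(): hands the job in; it is judged then, once.
The state is a dict: "time_s": time; "joints": joint angles; "joint_velocities": joint speeds; "effort": joint torques, N m; "tcp_pos": TCP position; "ee_rot": TCP orientation; "wrist_force": force on the tool from outside, world axes, zero at the start; "moment": the same for the moment, N m; "gripper_width": opening from 0.0 (shut) to 1.0 (fully open); "gripper_force": force on a finger pad.
Only numpy, scipy, OpenCV 4.12 (cv2) and the standard library are available. Lean on these libraries where they do the work, as an engineer would, in place of code of your own. Each camera call takes 0.05 s, during which the arm holds its last target. There are 200 camera calls.

## Task

Restock the lamp display: swing the security bar right back by its red handle, then hang every coloured lamp standing on the mat in the notch marked with its own colour, light face outwards like the grey lamps, lowering it between the hanging neighbours without pushing or dislodging them. Make sure each hook is fully home in its notch before you swing the bar over again and shut it completely over the hooks. Leave the grey lamps and the other goods on the table where they are.

Things in the scene. Friction and masses are not known exactly. Their poses are not given: they have to be found in the camera images.
- lamp_red_head (a point): red hook-on LED lamp (may be absent), loose, upright on the black mat. Point: centre of its head, the grip block on top, 26 (x) x 16 (y) x 32 mm; foot 121 mm below. z up, x to the white light face. Body 44 x 44 x 80 mm, its axis 29 mm to +x, its top 41 mm below the point. Under the head a slot 14 mm wide in x, 28 mm deep, open below, lies between a stem on the body side and a hook tip at -x (each 6 x 16 mm)
- lamp_blue_head (a point): blue hook-on LED lamp (may be absent), loose, upright on the black mat. Point: centre of its head, the grip block on top, 26 (x) x 16 (y) x 32 mm; foot 121 mm below. z up, x to the white light face. Body 44 x 44 x 80 mm, its axis 29 mm to +x, its top 41 mm below the point. Under the head a slot 14 mm wide in x, 28 mm deep, open below, lies between a stem on the body side and a hook tip at -x (each 6 x 16 mm)
- lamp_yellow_head (a point): yellow hook-on LED lamp (may be absent), loose, upright on the black mat. Point: centre of its head, the grip block on top, 26 (x) x 16 (y) x 32 mm; foot 121 mm below. z up, x to the white light face. Body 44 x 44 x 80 mm, its axis 29 mm to +x, its top 41 mm below the point. Under the head a slot 14 mm wide in x, 28 mm deep, open below, lies between a stem on the body side and a hook tip at -x (each 6 x 16 mm)
- lamp_green_head (a point): green hook-on LED lamp (may be absent), loose, upright on the black mat. Point: centre of its head, the grip block on top, 26 (x) x 16 (y) x 32 mm; foot 121 mm below. z up, x to the white light face. Body 44 x 44 x 80 mm, its axis 29 mm to +x, its top 41 mm below the point. Under the head a slot 14 mm wide in x, 28 mm deep, open below, lies between a stem on the body side and a hook tip at -x (each 6 x 16 mm)
- place_red (a point): where the red lamp's head centre comes when fully home: panel mid-plane, 16 mm above the floor of the notch with the red label strips at its foot (42 mm wide, flat on the stand's foot before and behind the panel; colour order varies). Axes: the stand's, y along the panel, x to the display side, where all lamp bodies and light faces hang; a hung lamp rests back against the panel, its head about 3 mm to -x of this point
- place_blue (a point): where the blue lamp's head centre comes when fully home: panel mid-plane, 16 mm above the floor of the notch with the blue label strips at its foot (42 mm wide, flat on the stand's foot before and behind the panel; colour order varies). Axes: the stand's, y along the panel, x to the display side, where all lamp bodies and light faces hang; a hung lamp rests back against the panel, its head about 3 mm to -x of this point
- place_yellow (a point): where the yellow lamp's head centre comes when fully home: panel mid-plane, 16 mm above the floor of the notch with the yellow label strips at its foot (42 mm wide, flat on the stand's foot before and behind the panel; colour order varies). Axes: the stand's, y along the panel, x to the display side, where all lamp bodies and light faces hang; a hung lamp rests back against the panel, its head about 3 mm to -x of this point
- place_green (a point): where the green lamp's head centre comes when fully home: panel mid-plane, 16 mm above the floor of the notch with the green label strips at its foot (42 mm wide, flat on the stand's foot before and behind the panel; colour order varies). Axes: the stand's, y along the panel, x to the display side, where all lamp bodies and light faces hang; a hung lamp rests back against the panel, its head about 3 mm to -x of this point
- bar (a joint): steel security bar (12 mm rod along the stand). 0 = shut, 3 mm above the heads of fully seated lamps; grows as it swings up, over and back to the robot's side, stop at 2.8 rad. Friction holds it at any angle (3 to 6 N at the handle). A hook not fully down stops it from shutting
- bar_handle (a point): middle of the bar's red round handle, 18 mm diameter, 60 mm long, at the stand's -y end in line with the rod, parallel to the hinge; free space around it; it turns in the fingers as the bar swings; its y axis lies along the handle
- bar_hinge (a point): fixed point on the bar's hinge axis abreast of the handle's middle, 181 mm above the table; axes: the stand's. At joint value j the handle is at hinge + 60 mm (cos j along x, sin j up). The stand's panel (white, 8 mm thick, 500 mm long) stands 60 mm to +x: nine notches in its top edge 52 mm apart, 26 mm wide, floors 140 mm above the table, teeth between them 14 mm high
- hung0_head (a point): head centre of grey lamp 1 of 5 already hanging on the stand, counted from the -y end, in notches 1, 3, 5, 7, 9 (coloured places 2, 4, 6, 8; 8 mm free each side between bodies); same shape as the coloured lamps; must stay hanging where it is
- hung1_head (a point): head centre of grey lamp 2 of 5 already hanging on the stand, counted from the -y end, in notches 1, 3, 5, 7, 9 (coloured places 2, 4, 6, 8; 8 mm free each side between bodies); same shape as the coloured lamps; must stay hanging where it is
- hung2_head (a point): head centre of grey lamp 3 of 5 already hanging on the stand, counted from the -y end, in notches 1, 3, 5, 7, 9 (coloured places 2, 4, 6, 8; 8 mm free each side between bodies); same shape as the coloured lamps; must stay hanging where it is
- hung3_head (a point): head centre of grey lamp 4 of 5 already hanging on the stand, counted from the -y end, in notches 1, 3, 5, 7, 9 (coloured places 2, 4, 6, 8; 8 mm free each side between bodies); same shape as the coloured lamps; must stay hanging where it is
- hung4_head (a point): head centre of grey lamp 5 of 5 already hanging on the stand, counted from the -y end, in notches 1, 3, 5, 7, 9 (coloured places 2, 4, 6, 8; 8 mm free each side between bodies); same shape as the coloured lamps; must stay hanging where it is
- tape_grey: bystander: dark grey solid roll of tape lying flat, 100 mm diameter, 48 mm high; origin at the centre of its underside; leave alone
- tape_tan: bystander: yellow roll of masking tape lying flat, 90 mm diameter, 36 mm high; origin at the centre of its underside; leave alone
- can_spray: bystander: blue can with yellow label and red cap, upright, 60 mm diameter, 150 mm tall; origin at the centre of its underside; leave alone
- bulb_box: bystander: white and blue carton standing, 60 x 60 x 110 mm; origin at the centre of its underside; leave alone
There are look-alikes about, which are no part of the job. There is more than one size of the part that bears lamp_red_head; the job needs the smallest. What is shaped like the part that bears lamp_yellow_head but purple is not meant.

How it is judged:
By the outcome, as a careful person would: the job done as asked, in the order asked, and still so for the second after the job is handed in, with the robot touching nothing.
Of lamp_red, lamp_blue, lamp_yellow, lamp_green only 2 to 4 are there at a start; the rules pass over those that are not, and their reading is None.
At some moment in a run one of lamp_red, lamp_blue, lamp_yellow, lamp_green may be knocked a few centimetres aside while the robot is not near it.
It also fails if it takes over 210 s, if anything falls off the work surface, if the arm or the gripper's body presses on something with over 40 N, if the wrist force passes 120 N, or if a joint passes its speed limit or range.

## Working session

There is one attempt and no reset: what is moved stays moved. The work goes in short steps, Python scripts to look and compute and a shell command to move; the robot and the scene stay as the last step left them, time stands still between calls to the robot, and variables do not carry over. Pictures are saved under pics/ and viewed, at most 14 in all, crops included, and the job is handed in when it is done.

```bash
ls; mkdir -p pics
cat > h.py <<'E'
import numpy as np, cv2
from station import r
def cap(n,f=None):
    c=r.capture(n)
    if f: cv2.imwrite('pics/'+f+'.png',c['frame'][:,:,::-1])
    return c
def ray(c,u,v,fish=False):
    f=240/np.tan(np.radians(c['vertical_fov'])/2)
    x,y=(u-c['cx']),(v-c['cy'])
    if fish:
        q=np.hypot(x,y)+1e-9;t=q/f;d=np.array([x/q*np.sin(t),y/q*np.sin(t),np.cos(t)])
    else: d=np.array([x/f,y/f,1.])
    R=cv2.Rodrigues(np.array(c['rvec'],float))[0];t=np.array(c['tvec'],float).ravel()
    return -R.T@t,R.T@d
def onz(c,u,v,z,fish=False):
    o,d=ray(c,u,v,fish);return o+d*(z-o[2])/d[2]
def proj(c,P,fish=False):
    f=240/np.tan(np.radians(c['vertical_fov'])/2)
    R=cv2.Rodrigues(np.array(c['rvec'],float))[0];p=R@np.asarray(P,float)+np.array(c['tvec'],float).ravel()
    if fish:
        q=np.hypot(p[0],p[1])+1e-9;k=f*np.arctan2(q,p[2])/q
    else:k=f/p[2]
    return c['cx']+p[0]*k,c['cy']+p[1]*k
E
python3 - <<'E'
from h import *
for n in ['scene','top','wrist']:
    c=cap(n,n+'0');print(n,c['vertical_fov'],ray(c,c['cx'],c['cy'],n=='wrist'))
s=r.sense();print(s)
E
```

```text
pics
scene 46.28916310131929 (array([1.19885396, 0.57578203, 1.41551339]), array([-0.44259808, -0.380149  , -0.81215373]))
top 44.459427621962746 (array([ 0.25873354, -0.02768268,  1.67123755]), array([ 0.16023204, -0.00897264, -0.98703859]))
wrist 65.70646984690485 (array([ 0.19608094, -0.59854964,  0.38433684]), array([ 0.25457298,  0.12172632, -0.95936192]))
{'time_s': 0.15, 'joints': array([-4.99868012e+01,  2.20796889e+01,  3.97469756e-01, -1.87776459e-02,
       -6.84113490e+01, -1.48172434e+01]), 'joint_velocities': array([ 0.11113466, -0.06730366,  0.25215691,  0.16995238, -0.00842633,
       -0.01666257]), 'effort': array([-4.85733144e-04, -3.91052878e+01,  1.87587959e+01,  4.22234371e+00,
        1.23591354e-02, -1.43619081e-04]), 'tcp_pos': array([ 0.26594719, -0.5652195 ,  0.29142344]), 'ee_rot': array([[-9.04908491e-01, -4.25605400e-01, -8.16595301e-04],
       [-4.25606165e-01,  9.04907343e-01,  1.44668820e-03],
       [ 1.23224776e-04,  1.65666843e-03, -9.99998620e-01]]), 'wrist_force': array([ 0.28109035,  0.04877952, -0.01006506]), 'moment': array([-0.0185919 ,  0.02637751,  0.01300758]), 'gripper_force': 0.0, 'gripper_width': 1.0003224075712098}
```

View pics/top0.png

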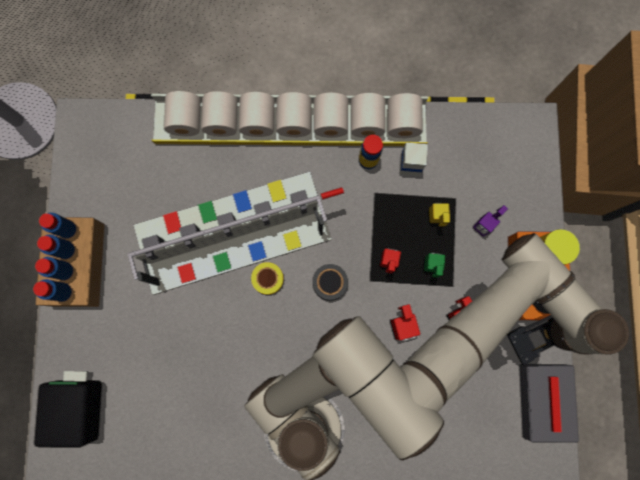

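View pics/scene0.png

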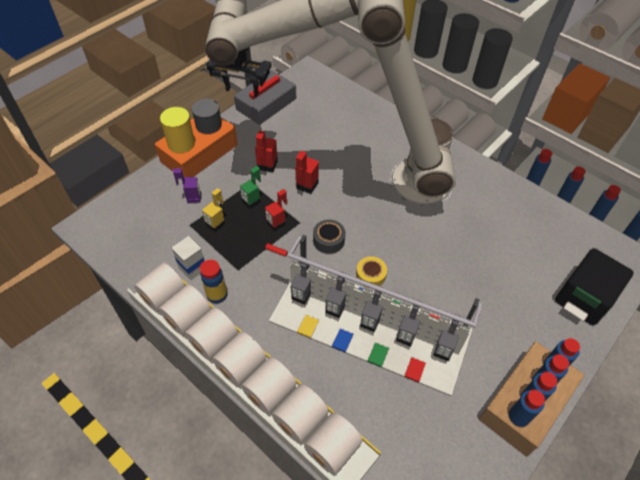

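The top view shows red (390,260), green (436,263) and yellow (441,213) lamps on the mat, with no blue one. The larger red lamps off the mat and the purple one are decoys. The stand's bar handle is at (333,193), and the label order from -y is yellow, blue, green, red. Next I measure these.

```bash
cat >> h.py <<'E'
RG={'red':[(0,8),(172,180)],'yellow':[(22,34)],'green':[(50,85)],'blue':[(105,125)]}
def blobs(fr,col,amin=40,smin=120,vmin=60):
    hsv=cv2.cvtColor(fr,cv2.COLOR_RGB2HSV);m=0
    for a,b in RG[col]: m=m|cv2.inRange(hsv,(a,smin,vmin),(b,255,255))
    n,l,s,ce=cv2.connectedComponentsWithStats(m)
    return [(ce[i],s[i],l==i) for i in range(1,n) if s[i][4]>=amin]
E
python3 - <<'E'
from h import *
for n in ['top','scene']:
    c=cap(n)
    for col in RG:
        for ce,s,m in blobs(c['frame'],col):
            print(n,col,ce.round(1),s[:5],onz(c,*ce,0.006)[:2].round(3))
    if n=='top': x0,y0,w,h=365,185,150,110
    else: x0,y0,w,h=165,155,150,110
    cr=cv2.resize(c['frame'][y0:y0+h,x0:x0+w],None,fx=5,fy=5,interpolation=cv2.INTER_CUBIC)
    cv2.imwrite(f'pics/c_{n}.png',cr[:,:,::-1])
E
```

```text
top red [372.5 143.9] [363 134  21  21 327] [ 0.81  -0.193]
top red [331.9 192.8] [321 188  23  11 138] [ 0.661 -0.074]
top red [ 46.3 220.3] [ 39 213  16  15 191] [0.573 0.746]
top red [171.9 221.9] [164 212  17  22 265] [0.571 0.386]
top red [ 44.6 242.7] [ 37 236  16  15 197] [0.507 0.746]
top red [390.7 259. ] [381 248  20  24 360] [ 0.469 -0.243]
top red [ 42.7 265.3] [ 35 258  17  15 202] [0.443 0.746]
top red [186.1 272.6] [178 263  17  20 232] [0.425 0.339]
top red [ 40.8 288.2] [ 33 281  17  15 209] [0.378 0.746]
top red [464.9 300.7] [457 296  15  11  98] [ 0.351 -0.452]
top red [405.8 323.9] [393 304  27  37 626] [ 0.285 -0.283]
top red [554.8 403.9] [549 376  13  56 543] [ 0.07  -0.691]
top yellow [130.4  96. ] [126  94  10   5  49] [0.952 0.528]
top yellow [457.  99.] [447  97  21   5 101] [ 0.953 -0.448]
top yellow [488.6  99.5] [484  97  10   6  55] [ 0.952 -0.542]
top yellow [257.2 142.1] [152 140 211   6 841] [0.812 0.147]
top yellow [394.  143.4] [383 142  23   4  83] [ 0.812 -0.257]
top yellow [367.7 161.9] [360 155  19  12 107] [ 0.755 -0.179]
top yellow [276.4 19
[... 2258 characters left out ...]
33 -0.111]
scene yellow [370.8 445.2] [362 437  18  17  55] [0.803 0.42 ]
scene yellow [120.7 460.2] [108 447  26  27 398] [ 1.233 -0.007]
scene green [252.  185.8] [241 166  19  38 327] [ 0.407 -0.401]
scene green [377.8 354.4] [369 344  19  22 258] [0.602 0.284]
scene blue [26.3 25.8] [   0    0   63   59 2824] [ 0.42  -1.747]
scene blue [192.3 266.2] [177 259  26  14  78] [ 0.75  -0.304]
scene blue [212.3 280.7] [202 273  20  13 117] [ 0.744 -0.222]
scene blue [342.1 340. ] [333 330  20  22 268] [0.634 0.185]
scene blue [547.7 362.5] [545 355   8  16  61] [0.314 0.639]
scene blue [540.2 384.6] [533 372  23  26 111] [0.383 0.654]
scene blue [525.5 412. ] [514 390  29  36 320] [0.474 0.662]
```

View pics/c_top.png

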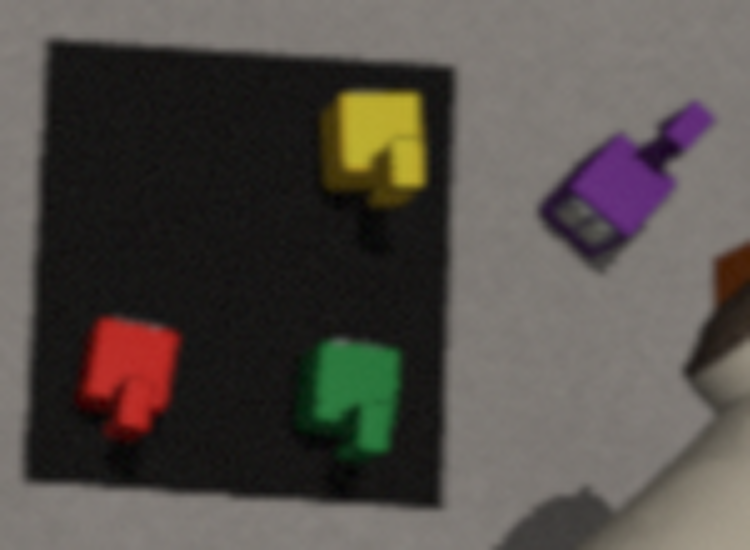

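```bash
cat >> h.py <<'E'
def tri(a,b):
    (o1,d1),(o2,d2)=a,b
    s=np.linalg.lstsq(np.c_[d1,-d2],o2-o1,rcond=None)[0]
    p,q=o1+d1*s[0],o2+d2*s[1]
    return (p+q)/2,np.linalg.norm(p-q)
def to_tool(P,yaw_tool,down=True):
    """world shift/turn to get TCP to P, tool down with tool x at yaw_tool deg -> rows numbers"""
    from scipy.spatial.transform import Rotation as Ro
    s=r.sense();R=s['ee_rot'];a=np.radians(yaw_tool)
    T=np.array([[np.cos(a),np.sin(a),0],[np.sin(a),-np.cos(a),0],[0,0,-1.]])
    print('cur',s['tcp_pos'].round(4),'shift mm',((R.T@(np.asarray(P)-s['tcp_pos']))*1000).round(1),'turn',Ro.from_matrix(R.T@T).as_rotvec().round(3))
E
python3 - <<'E'
from h import *
t=cap('top');s=cap('scene')
h,e=tri(ray(t,331.9,192.8),ray(s,275.3,249));print('handle',h,e)
F=np.array([[.667,.088],[.635,.187],[.602,.2855],[.571,.386]]);B=np.array([[.521,.041],[.489,.14],[.457,.239],[.425,.339]])
d=(F[3]-F[0]+B[3]-B[0]);yaw=np.degrees(np.arctan2(-d[0],d[1]));print('yaw',yaw)
a=np.radians(yaw);X=np.array([np.cos(a),np.sin(a)]);Y=np.array([-X[1],X[0]])
m=(F+B)/2
print('x: front',(F@X).round(4),'back',(B@X).round(4),'handle',h[:2]@X,'y',(F@Y).round(4),(B@Y).round(4),h[:2]@Y)
for n,b in(('red',(390.7,259,277.2,208.8)),('yellow',(440.3,213,214.7,209.1)),('green',(436.3,262.7,252,185.8))):
    print(n,tri(ray(t,*b[:2]),ray(s,*b[2:])))
# head tops from crop (px/5+origin), at z=.137
for n,p in(('red',(137,398)),('yellow',(408,160)),('green',(374,427))):
    print(n,onz(t,365+p[0]/5,185+p[1]/5,.137))
to_tool([h[0]-.0,h[1],.30],yaw+90);to_tool([h[0],h[1],.30],yaw-90)
E
```

```text
handle [ 0.61994805 -0.07064451  0.1815732 ] 0.004024786322821753
yaw 17.85622325731426
x: front [0.6619 0.6618 0.6605 0.6619] back [0.5085 0.5084 0.5083 0.5085] handle 0.5684228160822087 y [-0.1208 -0.0167  0.0872  0.1923] [-0.1207 -0.0167  0.0874  0.1924] -0.25733582864738247
red (array([ 0.45893743, -0.23247169,  0.07266926]), np.float64(0.004093287292337384))
yellow (array([ 0.58886795, -0.37228252,  0.0737167 ]), np.float64(0.0034563048298446686))
green (array([ 0.44827135, -0.35544804,  0.07679874]), np.float64(0.00724069174656329))
red [ 0.43722627 -0.2301576   0.137     ]
yellow [ 0.56609343 -0.37657696  0.137     ]
green [ 0.4228829  -0.35471503  0.137     ]
cur [ 0.2661 -0.5654  0.292 ] shift mm [-530.8  297.1   -7.9] turn [ 0.    -0.     1.699]
cur [ 0.2661 -0.5654  0.292 ] shift mm [-530.8  297.1   -7.9] turn [ 0.     0.    -1.443]
```

```bash
P='[[-531,297,-20],[0,0,-1.443]]'; python3 -m pendant '[[[-250,140,-20],[0,0,-0.7]],[[-250,140,-20],[0,0,-0.7]],[[-250,140,-20],[0,0,-0.7]],[[-250,140,-20],[0,0,-0.7]],[[-531,297,-20],[0,0,-1.443]],[[-531,297,-20],[0,0,-1.443]],[[-531,297,-20],[0,0,-1.443]],[[-531,297,-20],[0,0,-1.443]],[[-531,297,-20],[0,0,-1.443]],[[-531,297,-20],[0,0,-1.443]]]' 1
python3 - <<'E'
from h import *
to_tool([.62,-.0706,.31],17.86-90)
E
```

```text
time_s: 1.35
tcp_pos: [0.5576, -0.1573, 0.311]
ee_rot: [[0.312, -0.95, 0.001], [-0.95, -0.312, -0.0], [0.0, -0.001, -1.0]]
wrist_force: [0.7, -1.7, -0.5]
gripper_width: 0.999
gripper_force: 0.0
cur [ 0.5576 -0.1573  0.311 ] shift mm [-62.9 -86.4   1.1] turn [-0.001 -0.     0.005]
```

```bash
python3 -m pendant '[[[-63,-86,1],[0,0,0.005]],[[-63,-86,1],[0,0,0.005]],[[-63,-86,1],[0,0,0.005]],[[-63,-86,1],[0,0,0.005]],[[-63,-86,1],[0,0,0.005]],[[-63,-86,1],[0,0,0.005]]]'
python3 - <<'E'
from h import *
c=cap('wrist','w1')
for ce,s,m in blobs(c['frame'],'red'): print(ce,s,onz(c,*ce,.181,True))
print(r.sense()['tcp_pos'])
E
```

```text
time_s: 1.95
tcp_pos: [0.6184, -0.0742, 0.31]
ee_rot: [[0.301, -0.954, 0.0], [-0.954, -0.301, -0.0], [0.0, -0.0, -1.0]]
wrist_force: [-0.3, 0.5, 0.4]
gripper_width: 0.996
gripper_force: 0.0
[633.29946524  30.78787879] [624   6  16  48 561] [ 0.44351712 -0.31882969  0.181     ]
[173.84396637  48.37710188] [ 138   13   73   71 4044] [ 0.74751832 -0.17555155  0.181     ]
[537.43499726 121.02989578] [ 481   82  118   66 3646] [ 0.51194482 -0.20579577  0.181     ]
[625.18499636 150.03350328] [ 609  125   31   52 1373] [ 0.42438308 -0.22232956  0.181     ]
[318.78634538 263.95220884] [ 305  217   28   96 2490] [ 0.6199753  -0.06936153  0.181     ]
[ 0.61848122 -0.074305    0.31003365]
```

View pics/w1.png

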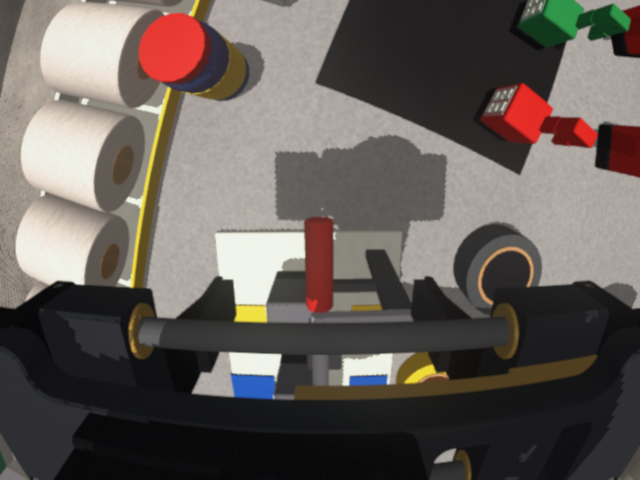

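The handle, at (318,264), sits centred between the fingers. I go down and grip it.

```bash
python3 -m pendant '[[[0,-3,40],[0,0,0]],[[0,-3,77],[0,0,0]],[[0,-3,77],[0,0,0]],[[0,-3,77],[0,0,0]],[[0,-3,77],[0,0,0]]]' && python3 -m pendant '[[[0,0,0],[0,0,0]],[[0,0,0],[0,0,0]],[[0,0,0],[0,0,0]],[[0,0,0],[0,0,0]],[[0,0,0],[0,0,0]],[[0,0,0],[0,0,0]],[[0,0,0],[0,0,0]],[[0,0,0],[0,0,0]]]' 0
```

```text
time_s: 2.5
tcp_pos: [0.6232, -0.0726, 0.2354]
ee_rot: [[0.302, -0.953, 0.005], [-0.953, -0.302, -0.0], [0.002, -0.004, -1.0]]
wrist_force: [0.2, 0.1, 0.5]
gripper_width: 1.0
gripper_force: 0.0
time_s: 3.3
tcp_pos: [0.6221, -0.072, 0.2325]
ee_rot: [[0.302, -0.953, -0.0], [-0.953, -0.302, -0.0], [-0.0, 0.0, -1.0]]
wrist_force: [0.4, 0.4, -0.3]
gripper_width: 0.357
gripper_force: 0.0
```

```bash
python3 -m pendant '[[[0,0,0],[0,0,0]],[[0,0,0],[0,0,0]],[[0,0,0],[0,0,0]],[[0,0,0],[0,0,0]],[[0,0,0],[0,0,0]],[[0,0,0],[0,0,0]]]' 0 && python3 -m pendant '[[[0,0.6,-8.4],[0,0,0]],[[0,2.3,-16.6],[0,0,0]],[[0,5.2,-24.5],[0,0,0]],[[0,9.2,-31.9],[0,0,0]],[[0,14.1,-38.7],[0,0,0]],[[0,20,-44.7],[0,0,0]],[[0,26.6,-49.8],[0,0,0]],[[0,33.9,-54],[0,0,0]],[[0,41.7,-57.1],[0,0,0]],[[0,49.8,-59.1],[0,0,0]]]'
```

```text
time_s: 3.9
tcp_pos: [0.6211, -0.0723, 0.2323]
ee_rot: [[0.302, -0.953, -0.003], [-0.953, -0.302, -0.0], [-0.001, 0.003, -1.0]]
wrist_force: [-5.2, -2.1, 1.2]
gripper_width: 0.194
gripper_force: 30.0
time_s: 4.9
tcp_pos: [0.5805, -0.0851, 0.2983]
ee_rot: [[0.305, -0.952, 0.024], [-0.952, -0.305, 0.002], [0.005, -0.023, -1.0]]
wrist_force: [11.3, 6.1, 1.1]
gripper_width: 0.2
gripper_force: 30.0
```

```bash
python3 -m pendant '[[[0,8.4,-0.9],[0,0,0]],[[0,16.7,-0.5],[0,0,0]],[[0,25,0.9],[0,0,0]],[[0,33,3.6],[0,0,0]],[[0,40.5,7.3],[0,0,0]],[[0,47.4,12],[0,0,0]],[[0,53.6,17.7],[0,0,0]],[[0,58.9,24.2],[0,0,0]],[[0,63.4,31.3],[0,0,0]],[[0,66.7,39],[0,0,0]]]' &&  python3 -m pendant '[[[0,0.6,2],[0,0,0]],[[0,1,3],[0,0,0]],[[0,1,3],[0,0,0]],[[0,1,3],[0,0,0]]]'
```

```text
time_s: 5.9
tcp_pos: [0.5124, -0.1071, 0.2599]
ee_rot: [[0.305, -0.952, 0.01], [-0.952, -0.305, -0.001], [0.005, -0.009, -1.0]]
wrist_force: [-4.7, 2.0, 11.1]
gripper_width: 0.197
gripper_force: 30.0
time_s: 6.3
tcp_pos: [0.511, -0.1076, 0.2557]
ee_rot: [[0.304, -0.953, 0.007], [-0.953, -0.304, -0.002], [0.004, -0.006, -1.0]]
wrist_force: [-4.1, 0.1, 7.7]
gripper_width: 0.197
gripper_force: 30.0
```

Run:
```python
from h import *
t=cap('top');s=cap('scene')
f=lambda c,x0,y0,x1,y1:[b[0] for b in blobs(c['frame'],'red',20) if x0<b[0][0]<x1 and y0<b[0][1]<y1]
print(f(t,290,170,380,250),f(s,250,190,320,280))
```

```text
[] [array([269.20689655, 205.06896552]), array([300.84848485, 216.51515152])]
```

```bash
python3 -m pendant '[[[0,1,2],[0,0,0]],[[0,1,5],[0,0,0]],[[0,1,5],[0,0,0]],[[0,1,5],[0,0,0]]]' && python3 -m pendant '[[[0,0,0],[0,0,0]],[[0,0,0],[0,0,0]],[[0,0,0],[0,0,0]],[[0,0,0],[0,0,0]],[[0,0,0],[0,0,0]],[[0,0,0],[0,0,0]],[[0,0,0],[0,0,0]]]' 0.6 &&  python3 -m pendant '[[[0,0,-40],[0,0,0]],[[0,0,-80],[0,0,0]],[[0,0,-130],[0,0,0]],[[0,0,-130],[0,0,0]],[[0,0,-130],[0,0,0]]]'
python3 - <<'E'
from h import *
c=cap('wrist','w2')
for ce,s,m in blobs(c['frame'],'red'): print(ce,s[:5],onz(c,*ce,.201,True))
t=cap('top');
print([(b[0],onz(t,*b[0],.201)) for b in blobs(t['frame'],'red',20) if 290<b[0][0]<380 and 170<b[0][1]<270])
# red lamp plan: stand
to_tool([.437,-.230,.31],190)
E
```

```text
time_s: 6.8
tcp_pos: [0.5097, -0.108, 0.2513]
ee_rot: [[0.305, -0.952, 0.006], [-0.952, -0.305, -0.002], [0.004, -0.005, -1.0]]
wrist_force: [-5.9, 1.4, 11.4]
gripper_width: 0.199
gripper_force: 30.1
time_s: 7.5
tcp_pos: [0.5091, -0.1078, 0.2445]
ee_rot: [[0.302, -0.953, -0.001], [-0.953, -0.302, -0.0], [-0.0, 0.001, -1.0]]
wrist_force: [0.0, 0.3, -0.6]
gripper_width: 0.596
gripper_force: 0.0
time_s: 8.0
tcp_pos: [0.5093, -0.1077, 0.3758]
ee_rot: [[0.302, -0.953, 0.003], [-0.953, -0.302, 0.001], [0.0, -0.003, -1.0]]
wrist_force: [0.4, -0.3, -0.6]
gripper_width: 0.6
gripper_force: 0.0
[563.63976736  19.53834969] [ 527    0   79   43 2751] [ 0.37684153 -0.34777111  0.201     ]
[97.34799235 77.28298279] [  73   51   50   53 2092] [ 0.72400423 -0.18071515  0.201     ]
[409.33937824 110.66025167] [ 368   78   88   57 2702] [ 0.47960077 -0.21702445  0.201     ]
[551.56638889 138.53833333] [ 513  112   81   57 3600] [ 0.35868448 -0.24354319  0.201     ]
[323.52131336 240.66820276] [ 312  201   23   81 1736] [ 0.50895354 -0.10524886  0.201     ]
[(array([352.80645161, 231.35483871]), array([ 0.5139819 , -0.12200947,  0.201     ])), (array([337.78947368, 235.86842105]), array([ 0.50202915, -0.08384461,  0.201     ]))]
cur [ 0.5086 -0.1077  0.3734] shift mm [ 95.  105.   63.6] turn [ 3.000e-03 -1.000e-03  1.703e+00]
```

View pics/w2.png

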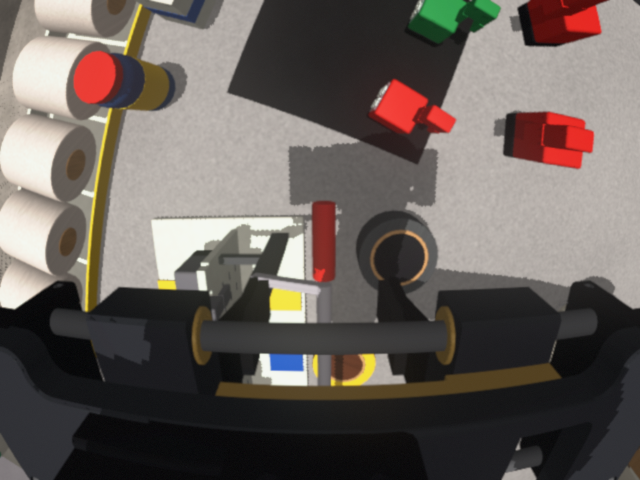

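The handle is now at (323,240), about 117 mm back, which is at the stop. Next is the red lamp.

```bash
python3 -m pendant '[[[95,105,33],[0,0,1.0]],[[95,105,33],[0,0,1.0]],[[95,105,33],[0,0,1.0]],[[95,105,33],[0,0,1.0]],[[95,105,33],[0,0,1.0]],[[95,105,33],[0,0,1.0]],[[95,105,33],[0,0,1.0]],[[95,105,33],[0,0,1.0]]]' && python3 -m pendant '[[[0,0,0],[0,0,1.05]],[[0,0,0],[0,0,1.05]],[[0,0,0],[0,0,1.05]],[[0,0,0],[0,0,1.05]],[[0,0,0],[0,0,1.05]],[[0,0,0],[0,0,1.05]],[[0,0,0],[0,0,1.05]],[[0,0,0],[0,0,1.05]],[[0,0,0],[0,0,1.05]]]' 0.7
python3 - <<'E'
from h import *
c=cap('wrist','w3')
for col in('red','green','yellow'):
  for ce,s,m in blobs(c['frame'],col,200): print(col,ce,s[:5],onz(c,*ce,.137,True))
s=r.sense();print(s['joints'],s['tcp_pos'])
E
```

```text
time_s: 8.9
tcp_pos: [0.4372, -0.2301, 0.34]
ee_rot: [[-0.639, -0.769, -0.004], [-0.769, 0.639, 0.001], [0.002, 0.003, -1.0]]
wrist_force: [-0.2, -0.1, -0.4]
gripper_width: 0.602
gripper_force: 0.0
time_s: 9.8
tcp_pos: [0.4376, -0.23, 0.341]
ee_rot: [[-0.986, 0.167, -0.001], [0.167, 0.986, 0.0], [0.001, 0.0, -1.0]]
wrist_force: [-0.6, -0.1, -0.1]
gripper_width: 0.7
gripper_force: 0.0
red [252.8460939   64.31774791] [ 209   16   86   98 5133] [ 0.29585706 -0.26289     0.137     ]
red [106.33264757 133.63269505] [  54   85  107   98 6319] [ 0.31932579 -0.40558006  0.137     ]
red [323.63911743 233.16679132] [ 300  198   48   66 2674] [ 0.44261453 -0.23072987  0.137     ]
green [633.84615385 171.55494505] [626 154  14  37 364] [0.42923455 0.10069805 0.137     ]
green [208.35515548 244.66612111] [ 172  218   66   53 2444] [ 0.43602154 -0.33076324  0.137     ]
yellow [570.65908096 144.89715536] [ 543  113   64   69 2285] [0.39615386 0.0093457  0.137     ]
yellow [535.37529691 232.68646081] [520 211  31  44 842] [ 0.47445986 -0.03586132  0.137     ]
yellow [ 14.96996997 290.62262262] [  0 273  38  37 999] [ 0.44961213 -0.59860723  0.137     ]
[-8.86966252e+00  7.25335853e+00 -1.25633505e+01 -2.08459485e-03
 -7.02442494e+01 -9.07842609e+01] [ 0.43765753 -0.23002381  0.3412167 ]
```

View pics/w3.png

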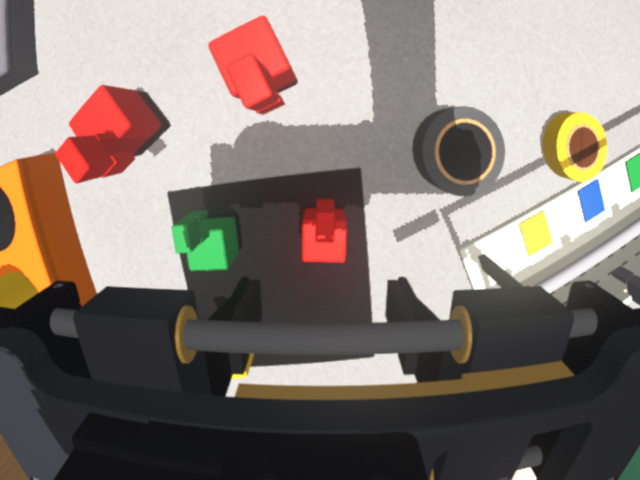

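```bash
python3 -c "
import cv2
i=cv2.imread('pics/w3.png')[190:280,165:365];cv2.imwrite('pics/w3c.png',cv2.resize(i,None,fx=4,fy=4,interpolation=cv2.INTER_CUBIC))"
```

```text
(no output)
```

View pics/w3c.png

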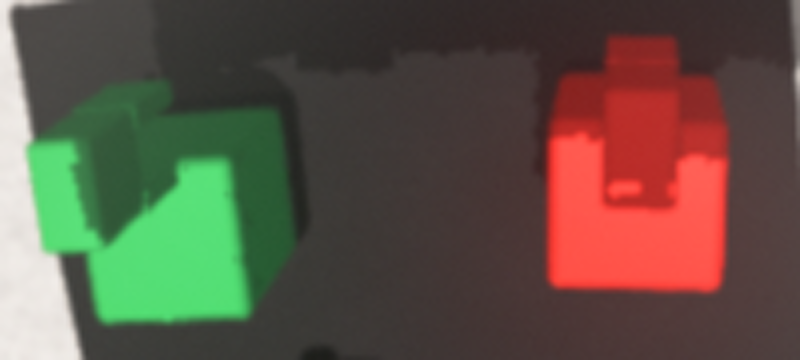

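```bash
cat > m.py <<'E'
from h import *
def corners(c,pts,org,z,sc=4):
    return np.array([onz(c,org[0]+p[0]/sc,org[1]+p[1]/sc,z,True)[:2] for p in pts])
E
python3 - <<'E'
from m import *
c=cap('wrist')
o=(165,190)
def rep(n,A,B,H):
    f=corners(c,[A,B],o,.081);d=f[0]-f[1];h=corners(c,[H],o,.138)[0]
    # want y axis direction
    if d[1]<0:d=-d
    yaw=np.arctan2(-d[0],d[1]);X=np.array([np.cos(yaw),np.sin(yaw)])
    print(n,'len',np.linalg.norm(d),'yaw',np.degrees(yaw),'head from body',f.mean(0)-.051*X,'head',h)
rep('red',(549,290),(721,291),(642,124))
rep('green',(100,323),(248,317),(62,198))
E
```

```text
red len 0.04353476391053929 yaw -9.990803212454518 head from body [ 0.43836744 -0.22953249] head [ 0.43254643 -0.22749446]
green len 0.04193631841189276 yaw -6.270085363034697 head from body [ 0.4265552  -0.35433255] head [ 0.42696597 -0.3551199 ]
```

```bash
python3 -m pendant '[[[1,1,50],[0,0,0]],[[1,1,100],[0,0,0]],[[1,1,130],[0,0,0]],[[1,1,148],[0,0,0]],[[1,1,148],[0,0,0]],[[1,1,148],[0,0,0]],[[1,1,148],[0,0,0]]]' && python3 -m pendant '[[[0,0,0],[0,0,0]],[[0,0,0],[0,0,0]],[[0,0,0],[0,0,0]],[[0,0,0],[0,0,0]],[[0,0,0],[0,0,0]],[[0,0,0],[0,0,0]],[[0,0,0],[0,0,0]],[[0,0,0],[0,0,0]],[[0,0,0],[0,0,0]],[[0,0,0],[0,0,0]]]' 0.12
```

```text
time_s: 10.6
tcp_pos: [0.4379, -0.2292, 0.1952]
ee_rot: [[-0.985, 0.17, 0.003], [0.17, 0.985, -0.001], [-0.003, -0.0, -1.0]]
wrist_force: [0.2, 0.5, 0.6]
gripper_width: 0.696
gripper_force: 0.0
time_s: 11.6
tcp_pos: [0.4369, -0.229, 0.1937]
ee_rot: [[-0.985, 0.171, -0.0], [0.171, 0.985, -0.0], [0.0, -0.0, -1.0]]
wrist_force: [0.2, 0.2, -0.1]
gripper_width: 0.183
gripper_force: 29.9
```

```bash
python3 -m pendant '[[[0,0,-30],[0,0,0]],[[0,0,-70],[0,0,0]],[[0,0,-110],[0,0,0]],[[0,0,-150],[0,0,0]],[[0,0,-190],[0,0,0]],[[0,0,-230],[0,0,0]],[[0,0,-245],[0,0,0]],[[0,0,-245],[0,0,0]]]' && python3 -m pendant '[[[4,40,0],[0,0,-0.04]],[[8,80,0],[0,0,-0.08]],[[12,125,0],[0,0,-0.12]],[[17,170,0],[0,0,-0.16]],[[21,215,0],[0,0,-0.2]],[[25,260,0],[0,0,-0.24]],[[30,305,0],[0,0,-0.28]],[[34,350,0],[0,0,-0.32]],[[38,395,0],[0,0,-0.36]],[[42,440,0],[0,0,-0.40]]]' && python3 -m pendant '[[[9,40,0],[0,0,-0.03]],[[18,80,0],[0,0,-0.05]],[[27,115,0],[0,0,-0.08]],[[36,145,0],[0,0,-0.085]],[[36,145,0],[0,0,-0.085]],[[36,145,0],[0,0,-0.085]]]'
python3 - <<'E'
from h import *
c=cap('wrist','w4');to_tool([.4826,.3576,.43],197.86)
E
```

```text
time_s: 12.4
tcp_pos: [0.4373, -0.229, 0.4408]
ee_rot: [[-0.985, 0.171, 0.005], [0.171, 0.985, -0.001], [-0.005, 0.0, -1.0]]
wrist_force: [0.6, -0.6, -2.7]
gripper_width: 0.182
gripper_force: 29.9
time_s: 13.4
tcp_pos: [0.47, 0.2135, 0.4362]
ee_rot: [[-0.974, -0.228, -0.004], [-0.228, 0.974, -0.002], [0.004, -0.001, -1.0]]
wrist_force: [1.4, -1.2, -2.4]
gripper_width: 0.179
gripper_force: 30.0
time_s: 14.0
tcp_pos: [0.4024, 0.3451, 0.4364]
ee_rot: [[-0.951, -0.309, -0.003], [-0.309, 0.951, -0.004], [0.004, -0.002, -1.0]]
wrist_force: [-0.4, -0.1, -1.2]
gripper_width: 0.184
gripper_force: 30.0
cur [0.4029 0.3445 0.437 ] shift mm [-79.9 -12.1   6.7] turn [-0.002 -0.003  0.001]
```

View pics/w4.png

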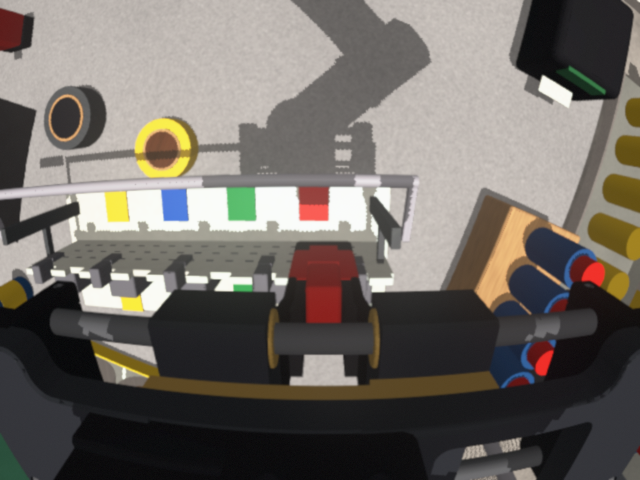

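View crop.

```bash
python3 -c "
import cv2
i=cv2.imread('pics/w4.png')[230:330,170:370];cv2.imwrite('pics/w4c.png',cv2.resize(i,None,fx=4,fy=4,interpolation=cv2.INTER_CUBIC))"
```

```text
(no output)
```

View pics/w4c.png

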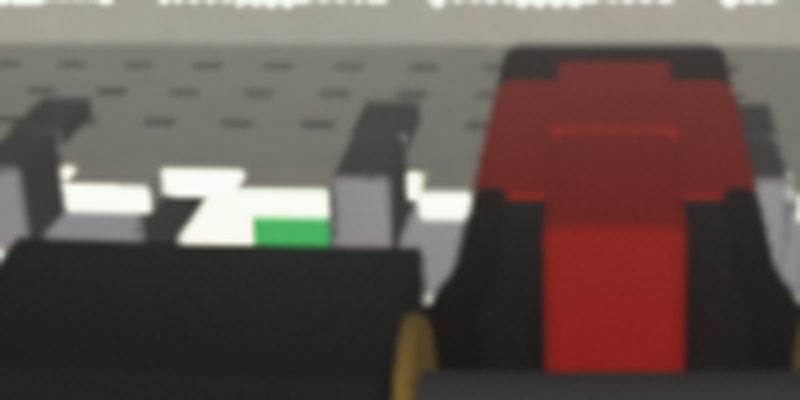

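Run:
```python
from h import *
c=cap('wrist');a=np.radians(17.86);X=np.array([np.cos(a),np.sin(a)]);Y=np.array([-X[1],X[0]])
def st(u,v,z):
    p=onz(c,170+u/4,230+v/4,z,True)[:2];return np.round([p@X,p@Y],4)
print('hung3 back top corners',st(335,178,.172),st(392,178,.172),'n1 hung2',st(0,168,.172),st(20,170,.172))
T=r.sense()['tcp_pos'];print('tcp',T[:2]@X,T[:2]@Y,T[2])
z=T[2]-.0727+.001+.016
print('held back top',st(545,225,z),st(687,225,z))
print('pred',[np.round((np.array(proj(c,[*(x*X+y*Y),z],True))-[170,230])*4) for x,y,z in((.553,.1404-.008,.172),(.553,.1404+.008,.172))])
# rear label in this view
for col in ('red','green','blue','yellow'):
  for ce,s,m in blobs(c['frame'],col,150):
    p=onz(c,*ce,.006,True)[:2]; print(col,np.round([p@X,p@Y],4),s[4])
```

```text
hung3 back top corners [0.5555 0.1307] [0.5553 0.1459] n1 hung2 [0.5547 0.0351] [0.5551 0.0412]
tcp 0.48930421458172585 0.2039400226717705 0.43748414388189555
held back top [0.4767 0.1966] [0.4767 0.212 ]
pred [array([341., 169.]), array([401., 170.])]
red [ 0.1618 -0.3773] 799
red [0.511  0.1895] 911
red [0.6309 0.2034] 3538
red [0.6238 0.6885] 776
red [0.6913 0.6376] 157
red [0.8012 0.6265] 652
green [0.2881 0.6381] 210
green [0.5103 0.0842] 800
blue [ 0.5104 -0.0215] 726
blue [0.6081 0.6516] 320
blue [0.6754 0.6226] 232
blue [0.8104 0.5633] 1014
yellow [0.3236 0.7618] 346
yellow [ 0.4232 -0.0292] 1637
yellow [0.3957 0.7528] 652
yellow [0.4721 0.7477] 1061
yellow [ 0.5102 -0.1272] 617
yellow [0.5549 0.7474] 1567
yellow [0.6495 0.7757] 670
yellow [ 0.6881 -0.448 ] 571
yellow [ 0.6814 -0.1268] 274
yellow [ 0.8073 -0.1775] 828
```

```bash
python3 -m pendant '[[[-40,-14,0],[0,0,0]],[[-81,-14,0],[0,0,0]],[[-81,-14,20],[0,0,0]],[[-81,-14,45],[0,0,0]],[[-81,-14,67],[0,0,0]],[[-81,-14,67],[0,0,0]],[[-81,-14,67],[0,0,0]],[[-81,-14,67],[0,0,0]]]'
python3 - <<'E'
from h import *
c=cap('wrist','w5')
cv2.imwrite('pics/w5c.png',cv2.resize(c['frame'][200:340,150:450],None,fx=2.6,fy=2.6,interpolation=cv2.INTER_CUBIC)[:,:,::-1])
a=np.radians(17.86);X=np.array([np.cos(a),np.sin(a)]);Y=np.array([-X[1],X[0]])
T=r.sense()['tcp_pos'];print('tcp',T[:2]@X,T[:2]@Y,T[2])
for col in ('red','green'):
  for ce,s,m in blobs(c['frame'],col,150):
    p=onz(c,*ce,.006,True)[:2]; print(col,np.round([p@X,p@Y],4),s[:5])
E
```

```text
time_s: 14.9
tcp_pos: [0.4852, 0.3563, 0.3736]
ee_rot: [[-0.952, -0.307, 0.003], [-0.307, 0.952, 0.002], [-0.003, 0.001, -1.0]]
wrist_force: [-1.0, 0.7, -2.3]
gripper_width: 0.181
gripper_force: 30.0
tcp 0.5710097249362389 0.190538819245978 0.37365495737155396
red [0.5096 0.1895] [ 306  125   34   40 1341]
red [0.5845 0.7098] [627 195  13  35 354]
red [0.6871 0.1905] [ 290  244   67   79 3651]
red [0.6819 0.7109] [ 606  247   34   42 1099]
green [0.2589 0.6625] [602   0  38  31 192]
green [0.5082 0.0671] [222 128   8  37 175]
green [0.6657 0.0824] [ 228  243   32   40 1034]
```

View pics/w5c.png

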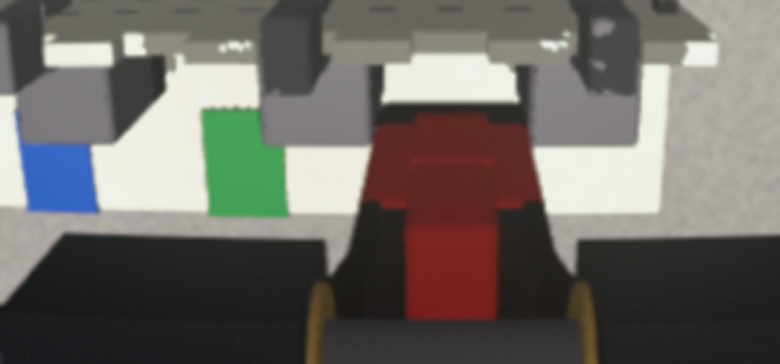

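Run:
```python
from h import *
c=cap('wrist')
a=np.radians(17.86);X=np.array([np.cos(a),np.sin(a)]);Y=np.array([-X[1],X[0]])
def st(u,v,z):
    p=onz(c,150+u/2.6,200+v/2.6,z,True)[:2];return np.round([p@X,p@Y],4)
print('tooth front corners',st(413,62,.154),st(515,64,.154),'back',st(413,38,.154),st(515,38,.154))
print('body gap',st(370,143,.115),st(533,143,.115))
print('bodies outer',st(262,145,.115),st(638,145,.115))
print('hung head front top',st(268,93,.172),st(315,93,.172),st(590,92,.172),st(636,92,.172))
```

```text
tooth front corners [0.5729 0.1781] [0.5735 0.2121] back [0.5646 0.1781] [0.5646 0.212 ]
body gap [0.615  0.1596] [0.6149 0.2225]
bodies outer [0.616  0.1172] [0.6159 0.2638]
hung head front top [0.5784 0.132 ] [0.5784 0.1473] [0.578  0.2351] [0.578  0.2501]
```

Panel mid is at x≈0.5685 and the gap middle at y≈0.191 in stand axes. I shift 2 mm and lower.

```bash
python3 -m pendant '[[[2,0.5,0],[0,0,0]],[[2,0.5,15],[0,0,0]],[[2,0.5,30],[0,0,0]],[[2,0.5,45],[0,0,0]],[[2,0.5,60],[0,0,0]],[[2,0.5,75],[0,0,0]],[[2,0.5,90],[0,0,0]],[[2,0.5,105],[0,0,0]],[[2,0.5,115],[0,0,0]],[[2,0.5,115],[0,0,0]]]' && python3 -m pendant '[[[0,0,5],[0,0,0]],[[0,0,10],[0,0,0]],[[0,0,15],[0,0,0]],[[0,0,20],[0,0,0]],[[0,0,23],[0,0,0]],[[0,0,25],[0,0,0]],[[0,0,25],[0,0,0]],[[0,0,25],[0,0,0]]]'
python3 - <<'E'
from h import *
a=np.radians(17.86);X=np.array([np.cos(a),np.sin(a)]);Y=np.array([-X[1],X[0]])
T=r.sense()['tcp_pos'];print('tcp',T[:2]@X,T[:2]@Y,T[2])
E
```

```text
time_s: 16.0
tcp_pos: [0.4823, 0.3563, 0.2557]
ee_rot: [[-0.951, -0.308, -0.001], [-0.308, 0.951, -0.001], [0.001, -0.001, -1.0]]
wrist_force: [-0.1, -0.3, -2.1]
gripper_width: 0.183
gripper_force: 30.0
time_s: 16.8
tcp_pos: [0.4825, 0.3564, 0.2318]
ee_rot: [[-0.951, -0.308, 0.0], [-0.308, 0.951, 0.0], [-0.0, -0.0, -1.0]]
wrist_force: [-0.0, 0.1, -2.9]
gripper_width: 0.182
gripper_force: 30.0
tcp 0.5685529896571306 0.1912103472225215 0.23184031313913986
```

```bash
python3 -m pendant '[[[0,0,1],[0,0,0]],[[0,0,2],[0,0,0]],[[0,0,3],[0,0,0]],[[0,0,3],[0,0,0]],[[0,0,3],[0,0,0]]]' && python3 -m pendant '[[[0,0,1],[0,0,0]],[[0,0,2],[0,0,0]],[[0,0,2],[0,0,0]],[[0,0,2],[0,0,0]]]'
```

```text
time_s: 17.3
tcp_pos: [0.4825, 0.3563, 0.2287]
ee_rot: [[-0.951, -0.308, 0.0], [-0.308, 0.951, -0.0], [0.0, -0.0, -1.0]]
wrist_force: [0.4, 0.6, -2.3]
gripper_width: 0.179
gripper_force: 30.0
time_s: 17.7
tcp_pos: [0.4824, 0.3563, 0.2267]
ee_rot: [[-0.951, -0.308, -0.0], [-0.308, 0.951, -0.0], [0.0, -0.0, -1.0]]
wrist_force: [-0.2, 0.6, -1.8]
gripper_width: 0.182
gripper_force: 30.0
```

```bash
python3 -m pendant '[[[0,0,1],[0,0,0]],[[0,0,1],[0,0,0]],[[0,0,1],[0,0,0]]]' && python3 -m pendant '[[[0,0,0],[0,0,0]],[[0,0,0],[0,0,0]],[[0,0,0],[0,0,0]],[[0,0,0],[0,0,0]]]' 0.38 && python3 -m pendant '[[[0,0,-20],[0,0,0]],[[0,0,-50],[0,0,0]],[[0,0,-100],[0,0,0]],[[0,0,-130],[0,0,0]],[[60,0,-150],[0,0,0]],[[60,0,-150],[0,0,0]]]'
python3 - <<'E'
from h import *
c=cap('wrist','w6')
cv2.imwrite('pics/w6c.png',cv2.resize(c['frame'][200:340,150:450],None,fx=2.6,fy=2.6,interpolation=cv2.INTER_CUBIC)[:,:,::-1])
E
```

```text
time_s: 18.0
tcp_pos: [0.4825, 0.3564, 0.2261]
ee_rot: [[-0.951, -0.308, 0.0], [-0.308, 0.951, 0.0], [-0.001, 0.0, -1.0]]
wrist_force: [-0.4, -0.8, 0.1]
gripper_width: 0.181
gripper_force: 30.0
time_s: 18.4
tcp_pos: [0.4826, 0.3564, 0.2259]
ee_rot: [[-0.951, -0.308, 0.0], [-0.308, 0.951, 0.0], [-0.0, 0.0, -1.0]]
wrist_force: [0.2, 0.2, 0.6]
gripper_width: 0.369
gripper_force: 0.0
time_s: 19.0
tcp_pos: [0.4237, 0.3371, 0.3786]
ee_rot: [[-0.951, -0.308, 0.002], [-0.308, 0.951, 0.004], [-0.003, 0.003, -1.0]]
wrist_force: [0.6, 0.2, 0.5]
gripper_width: 0.38
gripper_force: 0.0
```

View pics/w6c.png

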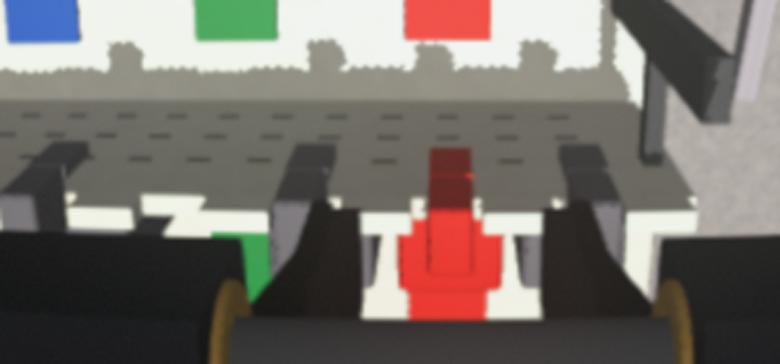

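The red lamp hangs level with its neighbours, its hook at (450,180). Next is green.

```bash
python3 -m pendant '[[[15,-47,0],[0,0,0.03]],[[30,-94,0],[0,0,0.06]],[[45,-141,0],[0,0,0.09]],[[60,-188,0],[0,0,0.12]],[[75,-235,0],[0,0,0.15]],[[90,-282,0],[0,0,0.18]],[[105,-330,0],[0,0,0.21]],[[120,-377,0],[0,0,0.24]],[[135,-424,0],[0,0,0.27]],[[150,-471,0],[0,0,0.30]]]' 0.7
python3 - <<'E'
from h import *
to_tool([.427,-.355,.34],173.7)
E
```

```text
time_s: 20.05
tcp_pos: [0.4273, -0.1586, 0.3755]
ee_rot: [[-1.0, -0.012, 0.0], [-0.012, 1.0, -0.0], [-0.0, -0.0, -1.0]]
wrist_force: [0.7, 0.3, 0.1]
gripper_width: 0.702
gripper_force: 0.0
cur [ 0.4273 -0.1586  0.3755] shift mm [   2.6 -196.4   35.5] turn [-0.     0.     0.122]
```

```bash
python3 -m pendant '[[[3,-45,9],[0,0,0.03]],[[3,-90,18],[0,0,0.06]],[[3,-140,27],[0,0,0.09]],[[3,-180,35],[0,0,0.122]],[[3,-196,35],[0,0,0.122]],[[3,-196,35],[0,0,0.122]],[[3,-196,35],[0,0,0.122]]]' 0.7
python3 - <<'E'
from h import *
c=cap('wrist','w7')
cv2.imwrite('pics/w7c.png',cv2.resize(c['frame'][180:300,220:420],None,fx=4,fy=4,interpolation=cv2.INTER_CUBIC)[:,:,::-1])
for col in('green','yellow'):
  for ce,s,m in blobs(c['frame'],col,200): print(col,ce,s[:5],onz(c,*ce,.1,True))
print(r.sense()['tcp_pos'])
E
```

```text
time_s: 20.75
tcp_pos: [0.4271, -0.3522, 0.3405]
ee_rot: [[-0.994, 0.109, -0.0], [0.109, 0.994, 0.0], [0.0, 0.0, -1.0]]
wrist_force: [1.3, -0.7, -0.7]
gripper_width: 0.703
gripper_force: 0.0
green [321.40940695 233.37668712] [ 299  200   45   62 2445] [ 0.4424131  -0.35567788  0.1       ]
yellow [624.09118541 165.19148936] [ 609  136   31   63 1316] [ 0.39786391 -0.00170086  0.1       ]
yellow [597.66723549 241.97098976] [587 223  22  39 586] [ 0.48618217 -0.03932874  0.1       ]
yellow [ 55.30871003 281.63028298] [   0  255  106   55 2721] [ 0.46609716 -0.67906606  0.1       ]
yellow [320.29452055 365.206621  ] [300 354  41  27 876] [ 0.58980182 -0.37329531  0.1       ]
[ 0.42724409 -0.35165112  0.34091429]
```

View pics/w7c.png

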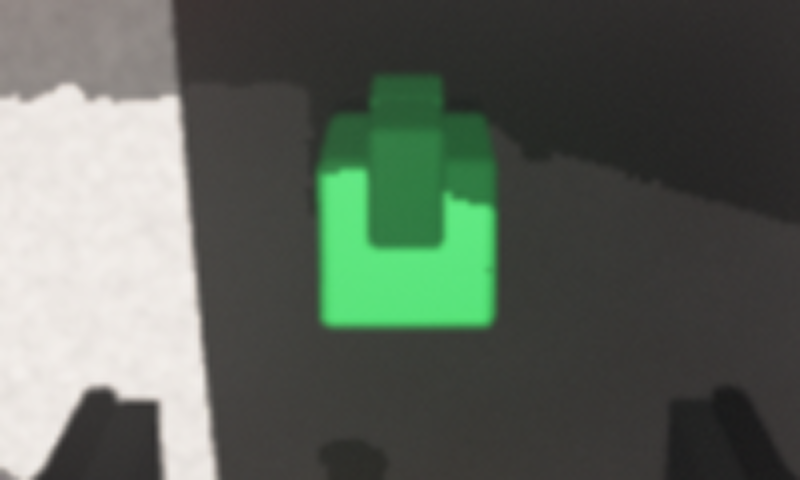

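Run:
```python
from h import *
c=cap('wrist')
f=lambda u,v,z:onz(c,220+u/4,180+v/4,z,True)[:2].round(4)
print(f(406,130,.138),f(406,247,.138),f(321,326,.081),f(494,326,.081))
to_tool([*((f(406,130,.138)+f(406,247,.138))/2),.1935],173.7)
```

```text
[ 0.4147 -0.3519] [ 0.4395 -0.3546] [ 0.4751 -0.3804] [ 0.4798 -0.3369]
cur [ 0.4273 -0.3514  0.3412] shift mm [ 1.000e-01 -1.900e+00  1.477e+02] turn [-0.     0.001  0.002]
```

```bash
python3 -m pendant '[[[0,-2,50],[0,0,0]],[[0,-2,100],[0,0,0]],[[0,-2,130],[0,0,0]],[[0,-2,148],[0,0,0]],[[0,-2,148],[0,0,0]],[[0,-2,148],[0,0,0]],[[0,-2,148],[0,0,0]],[[0,-2,148],[0,0,0]]]' && python3 -m pendant '[[[0,0,0],[0,0,0]],[[0,0,0],[0,0,0]],[[0,0,0],[0,0,0]],[[0,0,0],[0,0,0]],[[0,0,0],[0,0,0]],[[0,0,0],[0,0,0]],[[0,0,0],[0,0,0]],[[0,0,0],[0,0,0]],[[0,0,0],[0,0,0]],[[0,0,0],[0,0,0]]]' 0.12 && python3 -m pendant '[[[0,0,-30],[0,0,0]],[[0,0,-70],[0,0,0]],[[0,0,-110],[0,0,0]],[[0,0,-150],[0,0,0]],[[0,0,-190],[0,0,0]],[[0,0,-230],[0,0,0]],[[0,0,-245],[0,0,0]],[[0,0,-245],[0,0,0]]]'
python3 - <<'E'
from h import *
to_tool([.438,.232,.437],197.86)
E
```

```text
time_s: 21.65
tcp_pos: [0.4277, -0.3545, 0.1945]
ee_rot: [[-0.994, 0.108, 0.003], [0.108, 0.994, -0.001], [-0.003, -0.001, -1.0]]
wrist_force: [-0.4, -0.7, 0.1]
gripper_width: 0.698
gripper_force: 0.0
time_s: 22.65
tcp_pos: [0.4269, -0.3544, 0.1927]
ee_rot: [[-0.994, 0.109, -0.0], [0.109, 0.994, 0.0], [0.0, 0.0, -1.0]]
wrist_force: [-0.3, 0.1, -0.8]
gripper_width: 0.178
gripper_force: 30.0
time_s: 23.45
tcp_pos: [0.4272, -0.3547, 0.4402]
ee_rot: [[-0.994, 0.109, 0.005], [0.109, 0.994, -0.002], [-0.005, -0.002, -1.0]]
wrist_force: [-0.0, -0.5, -2.2]
gripper_width: 0.185
gripper_force: 30.0
cur [ 0.4272 -0.3547  0.4402] shift mm [ 53.2 584.4   1.8] turn [-0.003  0.004 -0.421]
```

```bash
python3 -m pendant '[[[4,43,0],[0,0,-0.03]],[[8,86,0],[0,0,-0.06]],[[12,130,0],[0,0,-0.09]],[[16,173,0],[0,0,-0.12]],[[20,216,0],[0,0,-0.15]],[[24,260,0],[0,0,-0.18]],[[28,303,0],[0,0,-0.21]],[[32,346,0],[0,0,-0.24]],[[36,390,0],[0,0,-0.27]],[[40,433,0],[0,0,-0.30]]]' && python3 -m pendant '[[[5,45,0],[0,0,-0.03]],[[11,90,0],[0,0,-0.06]],[[16,120,0],[0,0,-0.09]],[[22,145,0],[0,0,-0.12]],[[22,145,0],[0,0,-0.12]],[[22,145,0],[0,0,-0.12]]]'
python3 - <<'E'
from h import *
to_tool([.5144,.2571,.374],197.86)
E
```

```text
time_s: 24.45
tcp_pos: [0.4332, 0.082, 0.4356]
ee_rot: [[-0.982, -0.191, -0.004], [-0.191, 0.982, -0.001], [0.004, -0.0, -1.0]]
wrist_force: [0.9, -0.9, -2.6]
gripper_width: 0.179
gripper_force: 30.0
time_s: 25.05
tcp_pos: [0.3846, 0.2186, 0.4358]
ee_rot: [[-0.952, -0.307, -0.003], [-0.307, 0.952, -0.003], [0.004, -0.002, -1.0]]
wrist_force: [0.3, 0.1, -1.4]
gripper_width: 0.184
gripper_force: 30.0
cur [0.3846 0.2186 0.4358] shift mm [-135.6   -3.1   61.3] turn [-0.002 -0.004  0.   ]
```

```bash
python3 -m pendant '[[[-35,-3,0],[0,0,0]],[[-70,-3,0],[0,0,0]],[[-105,-3,0],[0,0,0]],[[-136,-3,0],[0,0,0]],[[-136,-3,20],[0,0,0]],[[-136,-3,45],[0,0,0]],[[-136,-3,62],[0,0,0]],[[-136,-3,62],[0,0,0]],[[-136,-3,62],[0,0,0]],[[-136,-3,62],[0,0,0]]]'
python3 - <<'E'
from h import *
c=cap('wrist','w8')
cv2.imwrite('pics/w8c.png',cv2.resize(c['frame'][200:340,150:450],None,fx=2.6,fy=2.6,interpolation=cv2.INTER_CUBIC)[:,:,::-1])
a=np.radians(17.86);X=np.array([np.cos(a),np.sin(a)]);Y=np.array([-X[1],X[0]])
T=r.sense()['tcp_pos'];print('tcp',T[:2]@X,T[:2]@Y,T[2])
E
```

```text
time_s: 26.05
tcp_pos: [0.5162, 0.257, 0.377]
ee_rot: [[-0.952, -0.305, 0.002], [-0.305, 0.952, 0.001], [-0.002, 0.0, -1.0]]
wrist_force: [0.4, 0.3, -0.8]
gripper_width: 0.181
gripper_force: 30.0
tcp 0.5700369393704418 0.08646539826965348 0.37713565948327055
```

View pics/w8c.png

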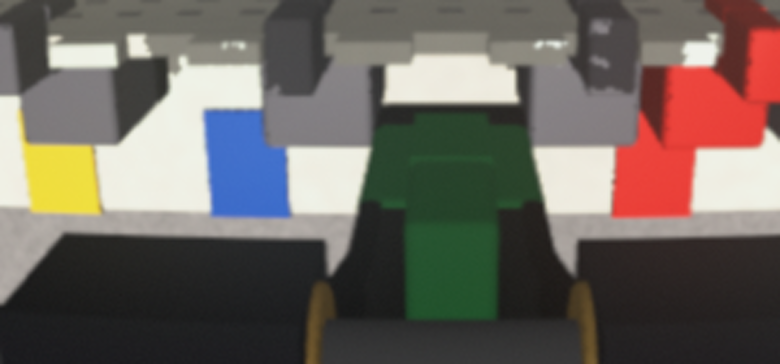

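```bash
python3 -m pendant '[[[1,0.5,0],[0,0,0]],[[1,0.5,15],[0,0,0]],[[1,0.5,30],[0,0,0]],[[1,0.5,45],[0,0,0]],[[1,0.5,60],[0,0,0]],[[1,0.5,75],[0,0,0]],[[1,0.5,90],[0,0,0]],[[1,0.5,105],[0,0,0]],[[1,0.5,115],[0,0,0]],[[1,0.5,115],[0,0,0]]]' && python3 -m pendant '[[[0,0,5],[0,0,0]],[[0,0,10],[0,0,0]],[[0,0,15],[0,0,0]],[[0,0,20],[0,0,0]],[[0,0,24],[0,0,0]],[[0,0,26],[0,0,0]],[[0,0,26],[0,0,0]],[[0,0,26],[0,0,0]]]'
python3 - <<'E'
from h import *
a=np.radians(17.86);X=np.array([np.cos(a),np.sin(a)]);Y=np.array([-X[1],X[0]])
T=r.sense()['tcp_pos'];print('tcp',T[:2]@X,T[:2]@Y,T[2])
E
```

```text
time_s: 27.1
tcp_pos: [0.5143, 0.2574, 0.2598]
ee_rot: [[-0.952, -0.306, -0.001], [-0.306, 0.952, -0.001], [0.001, -0.0, -1.0]]
wrist_force: [0.2, 1.6, -1.6]
gripper_width: 0.178
gripper_force: 30.0
time_s: 27.9
tcp_pos: [0.5146, 0.2575, 0.2349]
ee_rot: [[-0.952, -0.306, 0.0], [-0.306, 0.952, 0.0], [-0.0, -0.0, -1.0]]
wrist_force: [-0.0, 0.0, -2.5]
gripper_width: 0.18
gripper_force: 30.0
tcp 0.5687766430598866 0.08725122436929542 0.23485381798817775
```

```bash
python3 -m pendant '[[[0,0,2],[0,0,0]],[[0,0,4],[0,0,0]],[[0,0,6],[0,0,0]],[[0,0,7.5],[0,0,0]],[[0,0,7.5],[0,0,0]],[[0,0,7.5],[0,0,0]]]' && python3 -m pendant '[[[0,0,1],[0,0,0]],[[0,0,2],[0,0,0]],[[0,0,2],[0,0,0]],[[0,0,2],[0,0,0]]]'
```

```text
time_s: 28.5
tcp_pos: [0.5145, 0.2574, 0.2272]
ee_rot: [[-0.952, -0.306, 0.0], [-0.306, 0.952, -0.0], [0.0, -0.0, -1.0]]
wrist_force: [-0.1, 0.5, -2.2]
gripper_width: 0.181
gripper_force: 30.0
time_s: 28.9
tcp_pos: [0.5145, 0.2574, 0.2252]
ee_rot: [[-0.952, -0.306, -0.0], [-0.306, 0.952, -0.0], [0.0, -0.0, -1.0]]
wrist_force: [0.0, 0.3, -1.8]
gripper_width: 0.181
gripper_force: 30.0
```

```bash
python3 -m pendant '[[[0,0,0.7],[0,0,0]],[[0,0,0.7],[0,0,0]],[[0,0,0.7],[0,0,0]],[[0,0,0.7],[0,0,0]]]' && python3 -m pendant '[[[0,0,0],[0,0,0]],[[0,0,0],[0,0,0]],[[0,0,0],[0,0,0]],[[0,0,0],[0,0,0]]]' 0.38 && python3 -m pendant '[[[0,0,-20],[0,0,0]],[[0,0,-50],[0,0,0]],[[0,0,-100],[0,0,0]],[[0,0,-130],[0,0,0]],[[60,0,-150],[0,0,0]],[[60,0,-150],[0,0,0]],[[60,0,-150],[0,0,0]]]'
python3 - <<'E'
from h import *
c=cap('wrist','w9');t=cap('top','t9')
a=np.radians(17.86);X=np.array([np.cos(a),np.sin(a)]);Y=np.array([-X[1],X[0]])
T=r.sense()['tcp_pos'];print('tcp',T[:2]@X,T[:2]@Y,T[2])
for col in('green','red'):
  for ce,s,m in blobs(c['frame'],col,100): print(col,ce.round(1),s[:5])
for ce,s,m in blobs(t['frame'],'yellow',100): print(ce,s[:5])
to_tool([.566,-.3745,.34],180)
E
```

```text
time_s: 29.3
tcp_pos: [0.5146, 0.2575, 0.2248]
ee_rot: [[-0.952, -0.306, 0.0], [-0.306, 0.952, 0.0], [-0.0, 0.0, -1.0]]
wrist_force: [-0.4, 0.1, 0.6]
gripper_width: 0.179
gripper_force: 30.0
time_s: 29.7
tcp_pos: [0.5146, 0.2575, 0.2247]
ee_rot: [[-0.952, -0.306, 0.0], [-0.306, 0.952, 0.0], [-0.0, 0.0, -1.0]]
wrist_force: [0.1, 0.1, 0.1]
gripper_width: 0.362
gripper_force: 0.0
time_s: 30.4
tcp_pos: [0.4562, 0.2386, 0.3763]
ee_rot: [[-0.952, -0.307, 0.002], [-0.307, 0.952, 0.002], [-0.003, 0.002, -1.0]]
wrist_force: [-0.2, 0.7, -0.4]
gripper_width: 0.381
gripper_force: 0.0
tcp 0.5086775486915132 0.08735680645576321 0.3743696272585433
green [321.4 199.4] [306 183  32  31 871]
green [322.4 301.8] [ 304  279   39   44 1332]
green [  7.8 465.4] [  0 446  22  34 295]
red [21.6  6.1] [  0   0  46  16 590]
red [404.3 196.1] [ 388  177   33   39 1193]
red [420.9 283.8] [ 390  257   57   61 1033]
[457.  99.] [447  97  21   5 101]
[257.10625738 142.16410862] [152 140 211   6 847]
[367.49565217 161.79130435] [360 154  19  13 115]
[276.39688716 190.45914397] [268 180  18  22 257]
[440.15724816 213.06142506] [430 203  21  23 407]
[554.64013841 248.91487889] [ 530  229   50   39 1445]
[291.74285714 239.75238095] [284 231  17  18 210]
[267.5987395  278.86344538] [251 262  33  33 476]
cur [0.4574 0.2392 0.3744] shift mm [  84.5 -617.5   34.2] turn [0.    0.    0.311]
```

```bash
python3 -m pendant '[[[6,-45,0],[0,0,0.02]],[[12,-90,0],[0,0,0.05]],[[18,-135,0],[0,0,0.07]],[[25,-180,0],[0,0,0.09]],[[31,-225,0],[0,0,0.11]],[[37,-270,0],[0,0,0.14]],[[43,-315,0],[0,0,0.16]],[[49,-360,0],[0,0,0.18]],[[55,-405,0],[0,0,0.2]],[[61,-450,0],[0,0,0.22]]]' 0.7 && python3 -m pendant '[[[12,-45,8],[0,0,0.03]],[[20,-90,16],[0,0,0.06]],[[24,-130,25],[0,0,0.09]],[[24,-168,34],[0,0,0.09]],[[24,-168,34],[0,0,0.09]],[[24,-168,34],[0,0,0.09]]]'
python3 - <<'E'
from h import *
to_tool([.566,-.3745,.34],180)
E
```

```text
time_s: 31.5
tcp_pos: [0.5377, -0.2104, 0.3728]
ee_rot: [[-0.996, -0.089, -0.002], [-0.089, 0.996, 0.0], [0.002, 0.0, -1.0]]
wrist_force: [0.6, 1.0, 0.5]
gripper_width: 0.698
gripper_force: 0.0
time_s: 32.1
tcp_pos: [0.5283, -0.3787, 0.3379]
ee_rot: [[-1.0, 0.001, -0.004], [0.001, 1.0, 0.002], [0.004, 0.002, -1.0]]
wrist_force: [-0.6, 0.1, 1.1]
gripper_width: 0.7
gripper_force: 0.0
cur [ 0.5283 -0.3787  0.3379] shift mm [-37.7   4.2  -2.3] turn [ 0.002 -0.004 -0.001]
```

```bash
python3 -m pendant '[[[-38,4,-2],[0,0,0]],[[-38,4,-2],[0,0,0]],[[-38,4,-2],[0,0,0]],[[-38,4,-2],[0,0,0]],[[-38,4,-2],[0,0,0]]]'
python3 - <<'E'
from h import *
c=cap('wrist','w10')
print(r.sense()['tcp_pos'])
for ce,s,m in blobs(c['frame'],'yellow',300,100,30):
  if 250<ce[0]<400 and 190<ce[1]<300:
    print(ce,s[:5],onz(c,*ce,.1,True))
    ys=np.unique(np.where(m)[0])
    for y in ys[::3]:
        x=np.where(m[y])[0];print(y,x.min(),x.max(),c['frame'][y,int(ce[0])])
    cols=np.unique(np.where(m)[1])
    print([(x,np.where(m[:,x])[0].max()) for x in cols[::4]])
E
```

```text
time_s: 32.6
tcp_pos: [0.5659, -0.373, 0.3431]
ee_rot: [[-1.0, -0.001, 0.0], [-0.001, 1.0, -0.0], [-0.0, -0.0, -1.0]]
wrist_force: [-0.5, -0.5, 0.2]
gripper_width: 0.699
gripper_force: 0.0
[ 0.56583871 -0.37315724  0.34313801]
[322.131569   233.71644612] [ 299  199   47   65 2645] [ 0.58271068 -0.37433654  0.1       ]
199 313 329 [74 64 38]
202 313 330 [158 129  40]
205 311 331 [162 133  42]
208 309 340 [159 131  42]
211 303 342 [160 132  42]
214 302 343 [198 162  49]
217 300 343 [216 177  53]
220 300 344 [215 176  54]
223 299 344 [216 177  55]
226 299 345 [216 177  54]
229 299 344 [216 178  56]
232 300 345 [216 177  56]
235 300 345 [216 177  58]
238 300 344 [216 177  57]
241 300 345 [216 178  59]
244 300 345 [255 254  98]
247 300 344 [255 255 103]
250 300 344 [255 255 102]
253 300 344 [255 255 102]
256 301 345 [255 254 102]
259 301 344 [255 254 100]
262 302 343 [244 221  77]
[(np.int64(299), np.int64(231)), (np.int64(303), np.int64(263)), (np.int64(307), np.int64(263)), (np.int64(311), np.int64(263)), (np.int64(315), np.int64(263)), (np.int64(319), np.int64(263)), (np.int64(323), np.int64(263)), (np.int64(327), np.int64(262)), (np.int64(331), np.int64(263)), (np.int64(335), np.int64(263)), (np.int64(339), np.int64(263)), (np.int64(343), np.int64(262))]
```

Run:
```python
from h import *
c=cap('wrist');T=r.sense()['tcp_pos']
print(onz(c,321.5,228,.138,True),onz(c,322,263,.081,True)-[.051,0,0]);to_tool([*onz(c,321.8,228,.138,True)[:2],.1935],180)
```

```text
[ 0.5671113 -0.3749087  0.138    ] [ 0.5679522  -0.37468684  0.081     ]
cur [ 0.5658 -0.3733  0.3431] shift mm [ -1.2  -1.3 149.6] turn [-0.     0.001  0.001]
```

```bash
python3 -m pendant '[[[-1.5,-1,50],[0,0,0]],[[-1.5,-1,100],[0,0,0]],[[-1.5,-1,130],[0,0,0]],[[-1.5,-1,149],[0,0,0]],[[-1.5,-1,149],[0,0,0]],[[-1.5,-1,149],[0,0,0]],[[-1.5,-1,149],[0,0,0]],[[-1.5,-1,149],[0,0,0]]]' && python3 -m pendant '[[[0,0,0],[0,0,0]],[[0,0,0],[0,0,0]],[[0,0,0],[0,0,0]],[[0,0,0],[0,0,0]],[[0,0,0],[0,0,0]],[[0,0,0],[0,0,0]],[[0,0,0],[0,0,0]],[[0,0,0],[0,0,0]],[[0,0,0],[0,0,0]],[[0,0,0],[0,0,0]]]' 0.12 && python3 -m pendant '[[[0,0,-30],[0,0,0]],[[0,0,-70],[0,0,0]],[[0,0,-110],[0,0,0]],[[0,0,-150],[0,0,0]],[[0,0,-190],[0,0,0]],[[0,0,-230],[0,0,0]],[[0,0,-245],[0,0,0]],[[0,0,-245],[0,0,0]]]'
python3 - <<'E'
from h import *
to_tool([.5782,.0591,.437],197.86)
E
```

```text
time_s: 33.5
tcp_pos: [0.5684, -0.3748, 0.1956]
ee_rot: [[-1.0, -0.001, 0.003], [-0.001, 1.0, -0.001], [-0.003, -0.001, -1.0]]
wrist_force: [-0.5, 0.4, 0.3]
gripper_width: 0.698
gripper_force: 0.0
time_s: 34.5
tcp_pos: [0.5677, -0.3745, 0.1935]
ee_rot: [[-1.0, -0.001, -0.0], [-0.001, 1.0, 0.0], [0.0, 0.0, -1.0]]
wrist_force: [1.0, 0.2, 0.0]
gripper_width: 0.178
gripper_force: 29.9
time_s: 35.3
tcp_pos: [0.568, -0.3746, 0.4411]
ee_rot: [[-1.0, -0.001, 0.005], [-0.001, 1.0, -0.002], [-0.005, -0.002, -1.0]]
wrist_force: [-0.2, 0.3, -2.2]
gripper_width: 0.179
gripper_force: 30.0
cur [ 0.568  -0.3746  0.4411] shift mm [-10.5 433.7   3.4] turn [-0.003  0.004 -0.311]
```

```bash
python3 -m pendant '[[[-1,45,0],[0,0,-0.03]],[[-2,90,0],[0,0,-0.07]],[[-3,135,0],[0,0,-0.1]],[[-4,180,0],[0,0,-0.13]],[[-5,225,0],[0,0,-0.17]],[[-6,270,0],[0,0,-0.2]],[[-7,315,0],[0,0,-0.23]],[[-8,360,0],[0,0,-0.26]],[[-9,405,0],[0,0,-0.29]],[[-10,434,0],[0,0,-0.312]]]' && python3 -m pendant '[[[0,0,25],[0,0,0]],[[0,0,50],[0,0,0]],[[0,0,64],[0,0,0]],[[0,0,64],[0,0,0]],[[0,0,64],[0,0,0]],[[0,0,64],[0,0,0]]]'
python3 - <<'E'
from h import *
c=cap('wrist','w11')
a=np.radians(17.86);X=np.array([np.cos(a),np.sin(a)]);Y=np.array([-X[1],X[0]])
T=r.sense()['tcp_pos'];print('tcp',T[:2]@X,T[:2]@Y,T[2])
to_tool([*(.5685*X-.121*Y),.374],197.86)
# compare with green's view w8: registration of neighbour-body strips
a8=cv2.cvtColor(cv2.imread('pics/w8.png'),cv2.COLOR_BGR2GRAY);b=cv2.cvtColor(c['frame'],cv2.COLOR_RGB2GRAY)
for (x,y,w,h) in((245,198,50,60),(350,198,45,60)):
    res=cv2.matchTemplate(b[y-15:y+h+15,x-15:x+w+15],a8[y:y+h,x:x+w],cv2.TM_CCOEFF_NORMED)
    _,mx,_,l=cv2.minMaxLoc(res);print('shift px',l[0]-15,l[1]-15,mx)
E
```

```text
time_s: 36.3
tcp_pos: [0.5764, 0.0625, 0.4355]
ee_rot: [[-0.95, -0.311, -0.005], [-0.311, 0.95, 0.0], [0.005, 0.002, -1.0]]
wrist_force: [0.1, -0.4, -2.6]
gripper_width: 0.182
gripper_force: 30.0
time_s: 36.9
tcp_pos: [0.5777, 0.0595, 0.3751]
ee_rot: [[-0.952, -0.308, 0.001], [-0.308, 0.952, 0.0], [-0.001, -0.0, -1.0]]
wrist_force: [-0.3, 0.2, -1.4]
gripper_width: 0.181
gripper_force: 30.0
tcp 0.5680846811242979 -0.12055570224645706 0.37534886846035687
cur [0.5777 0.0595 0.3753] shift mm [-0.4 -0.4  1.3] turn [-0.     0.002  0.001]
shift px -1 3 0.8373998403549194
shift px -1 3 0.926171600818634
```

```bash
python3 -m pendant '[[[-0.5,-0.4,15],[0,0,0]],[[-0.5,-0.4,30],[0,0,0]],[[-0.5,-0.4,45],[0,0,0]],[[-0.5,-0.4,60],[0,0,0]],[[-0.5,-0.4,75],[0,0,0]],[[-0.5,-0.4,90],[0,0,0]],[[-0.5,-0.4,105],[0,0,0]],[[-0.5,-0.4,115],[0,0,0]],[[-0.5,-0.4,115],[0,0,0]]]' && python3 -m pendant '[[[0,0,5],[0,0,0]],[[0,0,10],[0,0,0]],[[0,0,15],[0,0,0]],[[0,0,20],[0,0,0]],[[0,0,24],[0,0,0]],[[0,0,26],[0,0,0]],[[0,0,26],[0,0,0]],[[0,0,26],[0,0,0]]]'
python3 - <<'E'
from h import *
a=np.radians(17.86);X=np.array([np.cos(a),np.sin(a)]);Y=np.array([-X[1],X[0]])
T=r.sense()['tcp_pos'];print('tcp',T[:2]@X,T[:2]@Y,T[2])
E
```

```text
time_s: 37.85
tcp_pos: [0.5776, 0.0592, 0.2585]
ee_rot: [[-0.952, -0.307, -0.002], [-0.307, 0.952, -0.0], [0.002, 0.0, -1.0]]
wrist_force: [-0.4, -1.2, -2.0]
gripper_width: 0.18
gripper_force: 30.0
time_s: 38.65
tcp_pos: [0.5781, 0.0593, 0.2336]
ee_rot: [[-0.951, -0.308, 0.0], [-0.308, 0.951, 0.0], [-0.0, -0.0, -1.0]]
wrist_force: [0.5, -0.3, -2.4]
gripper_width: 0.181
gripper_force: 30.0
tcp 0.5684641242272925 -0.12084158730951193 0.23364930491932093
```

```bash
python3 -m pendant '[[[0,0,2],[0,0,0]],[[0,0,4],[0,0,0]],[[0,0,5.5],[0,0,0]],[[0,0,5.5],[0,0,0]],[[0,0,5.5],[0,0,0]]]' && python3 -m pendant '[[[0,0,1],[0,0,0]],[[0,0,2],[0,0,0]],[[0,0,2],[0,0,0]],[[0,0,2],[0,0,0]]]'
```

```text
time_s: 39.15
tcp_pos: [0.578, 0.0593, 0.228]
ee_rot: [[-0.951, -0.308, -0.0], [-0.308, 0.951, -0.0], [0.0, -0.0, -1.0]]
wrist_force: [0.7, 0.5, -3.2]
gripper_width: 0.175
gripper_force: 30.0
time_s: 39.55
tcp_pos: [0.578, 0.0593, 0.226]
ee_rot: [[-0.951, -0.308, -0.0], [-0.308, 0.951, -0.0], [0.0, -0.0, -1.0]]
wrist_force: [0.4, 0.1, -3.4]
gripper_width: 0.182
gripper_force: 30.0
```

```bash
python3 -m pendant '[[[0,0,0.7],[0,0,0]],[[0,0,0.7],[0,0,0]],[[0,0,0.7],[0,0,0]],[[0,0,0.7],[0,0,0]]]'
```

```text
time_s: 39.95
tcp_pos: [0.5781, 0.0593, 0.2257]
ee_rot: [[-0.951, -0.308, 0.001], [-0.308, 0.951, 0.0], [-0.001, -0.0, -1.0]]
wrist_force: [-1.2, -0.1, 1.0]
gripper_width: 0.179
gripper_force: 30.0
```

```bash
python3 -m pendant '[[[0,0,0],[0,0,0]],[[0,0,0],[0,0,0]],[[0,0,0],[0,0,0]],[[0,0,0],[0,0,0]]]' 0.38 && python3 -m pendant '[[[0,0,-20],[0,0,0]],[[0,0,-50],[0,0,0]],[[0,0,-100],[0,0,0]],[[0,0,-130],[0,0,0]],[[60,0,-150],[0,0,0]],[[60,0,-150],[0,0,0]],[[60,0,-150],[0,0,0]]]'
python3 - <<'E'
from h import *
c=cap('wrist','w12')
a=np.radians(17.86);X=np.array([np.cos(a),np.sin(a)]);Y=np.array([-X[1],X[0]])
T=r.sense()['tcp_pos'];print('tcp',T[:2]@X,T[:2]@Y,T[2])
for col in('green','red','yellow'):
  for ce,s,m in blobs(c['frame'],col,100):
    if s[1]>230 and s[1]<320: print(col,ce.round(1),s[:5])
g=cv2.imread('pics/w9.png');
big=np.vstack([cv2.resize(im[225:325,100:420],None,fx=2.5,fy=2.5,interpolation=cv2.INTER_CUBIC) for im in (c['frame'][:,:,::-1],)]+[cv2.resize(g[225:325,240:560],None,fx=2.5,fy=2.5,interpolation=cv2.INTER_CUBIC)])
cv2.imwrite('pics/chk.png',big)
to_tool([.509,-.107,.36],287.86)
E
```

```text
time_s: 40.35
tcp_pos: [0.5782, 0.0594, 0.2255]
ee_rot: [[-0.951, -0.308, 0.0], [-0.308, 0.951, 0.0], [-0.0, -0.0, -1.0]]
wrist_force: [0.3, 0.2, 0.7]
gripper_width: 0.37
gripper_force: 0.0
time_s: 41.05
tcp_pos: [0.5197, 0.0403, 0.3771]
ee_rot: [[-0.951, -0.308, 0.003], [-0.308, 0.951, 0.001], [-0.003, 0.0, -1.0]]
wrist_force: [0.3, -0.5, 0.7]
gripper_width: 0.379
gripper_force: 0.0
tcp 0.5078704986311784 -0.1208853014107041 0.37606841303209804
green [532.6 286.4] [525 275  16  24 286]
green [511.5 293.4] [500 288  20  16 172]
red [596.6 272.3] [576 255  37  38 598]
red [560.5 296. ] [554 289  16  13 140]
red [526.9 307.9] [517 300  20  16 192]
yellow [323.  295.4] [ 304  257   40   67 1791]
yellow [120.2 303.8] [101 293  37  22 401]
cur [0.5205 0.0407 0.3761] shift mm [  56.4 -137.    15.9] turn [-1.00e-03  2.00e-03 -1.57e+00]
```

```bash
python3 -m pendant '[[[25,-45,0],[0,0,-0.14]],[[40,-80,0],[0,0,-0.28]],[[50,-110,0],[0,0,-0.42]],[[56,-137,0],[0,0,-0.56]],[[56,-137,0],[0,0,-0.7]],[[56,-137,0],[0,0,-0.84]],[[56,-137,0],[0,0,-0.98]],[[56,-137,0],[0,0,-1.12]],[[56,-137,0],[0,0,-1.26]],[[56,-137,0],[0,0,-1.4]]]' 0.7 && python3 -m pendant '[[[0,0,0],[0,0,-0.1]],[[0,0,0],[0,0,-0.17]],[[0,0,0],[0,0,-0.17]],[[0,0,0],[0,0,-0.17]],[[0,0,0],[0,0,-0.17]]]'
python3 - <<'E'
from h import *
c=cap('wrist','w13')
for ce,s,m in blobs(c['frame'],'red'):
    if abs(ce[0]-320)<40: p=onz(c,*ce,.201,True);print(ce,s[:5],p);to_tool([p[0],p[1],.252],287.86)
t=cap('top','t13');
for ce,s,m in blobs(t['frame'],'yellow',60): print(ce,s[:5])
E
```

```text
time_s: 42.1
tcp_pos: [0.5107, -0.1066, 0.3738]
ee_rot: [[0.147, -0.989, -0.002], [-0.989, -0.147, -0.0], [-0.0, 0.002, -1.0]]
wrist_force: [-0.7, -0.7, -0.2]
gripper_width: 0.695
gripper_force: 0.0
time_s: 42.6
tcp_pos: [0.5101, -0.1067, 0.3748]
ee_rot: [[0.306, -0.952, -0.001], [-0.952, -0.306, -0.0], [-0.0, 0.001, -1.0]]
wrist_force: [-0.2, -0.1, 0.0]
gripper_width: 0.703
gripper_force: 0.0
[324.06318208 239.76163125] [ 313  200   23   82 1741] [ 0.50897033 -0.10546574  0.201     ]
cur [ 0.51   -0.1067  0.3749] shift mm [ -1.5   0.6 122.9] turn [ 0.001  0.    -0.001]
[457.  99.] [447  97  21   5 101]
[257.64994166 142.19253209] [152 140 211   6 857]
[394.19512195 143.40243902] [383 142  23   4  82]
[367.58928571 161.79464286] [360 155  19  12 112]
[554.68169209 248.90915395] [ 530  229   50   39 1442]
```

```bash
python3 -m pendant '[[[0,0,45],[0,0,0]],[[0,0,90],[0,0,0]],[[0,0,123],[0,0,0]],[[0,0,123],[0,0,0]],[[0,0,123],[0,0,0]],[[0,0,123],[0,0,0]]]' && python3 -m pendant '[[[0,0,0],[0,0,0]],[[0,0,0],[0,0,0]],[[0,0,0],[0,0,0]],[[0,0,0],[0,0,0]],[[0,0,0],[0,0,0]],[[0,0,0],[0,0,0]],[[0,0,0],[0,0,0]],[[0,0,0],[0,0,0]],[[0,0,0],[0,0,0]],[[0,0,0],[0,0,0]]]' 0 && python3 -m pendant '[[[0,-3.3,-7.7],[0,0,0]],[[0,-7.8,-14.8],[0,0,0]],[[0,-13.1,-21.3],[0,0,0]],[[0,-19.3,-27],[0,0,0]],[[0,-26.2,-31.7],[0,0,0]],[[0,-33.7,-35.4],[0,0,0]],[[0,-41.7,-38.1],[0,0,0]],[[0,-50,-39.5],[0,0,0]],[[0,-58.3,-39.9],[0,0,0]],[[0,-66.7,-39],[0,0,0]]]'
```

```text
time_s: 43.3
tcp_pos: [0.5112, -0.1068, 0.2548]
ee_rot: [[0.307, -0.952, 0.005], [-0.952, -0.307, -0.0], [0.002, -0.004, -1.0]]
wrist_force: [0.4, -0.5, 0.1]
gripper_width: 0.7
gripper_force: 0.0
time_s: 44.3
tcp_pos: [0.5095, -0.1068, 0.2523]
ee_rot: [[0.307, -0.952, -0.001], [-0.952, -0.307, -0.0], [-0.0, 0.001, -1.0]]
wrist_force: [-1.0, -0.7, 1.5]
gripper_width: 0.198
gripper_force: 30.0
time_s: 45.3
tcp_pos: [0.5701, -0.0882, 0.2941]
ee_rot: [[0.307, -0.952, -0.008], [-0.952, -0.307, -0.004], [0.002, 0.009, -1.0]]
wrist_force: [-8.3, -4.4, 9.7]
gripper_width: 0.196
gripper_force: 30.0
```

```bash
python3 -m pendant '[[[0,-8.2,2],[0,0,0]],[[0,-15.9,5.1],[0,0,0]],[[0,-23.2,9.3],[0,0,0]],[[0,-29.8,14.4],[0,0,0]],[[0,-35.7,20.4],[0,0,0]],[[0,-40.6,27.2],[0,0,0]],[[0,-44.6,34.6],[0,0,0]],[[0,-47.5,42.5],[0,0,0]],[[0,-49.2,50.7],[0,0,0]],[[0,-49.8,59.1],[0,0,0]]]' && python3 -m pendant '[[[0,0,1],[0,0,0]],[[0,0,2],[0,0,0]],[[0,0,3],[0,0,0]],[[0,0,3],[0,0,0]],[[0,0,3],[0,0,0]]]'
```

```text
time_s: 46.3
tcp_pos: [0.6203, -0.0723, 0.2336]
ee_rot: [[0.307, -0.952, -0.002], [-0.952, -0.307, -0.003], [0.002, 0.002, -1.0]]
wrist_force: [-2.4, -2.8, 6.1]
gripper_width: 0.185
gripper_force: 29.4
time_s: 46.8
tcp_pos: [0.6206, -0.0722, 0.2307]
ee_rot: [[0.307, -0.952, -0.0], [-0.952, -0.307, -0.002], [0.002, 0.001, -1.0]]
wrist_force: [-2.3, -5.8, 4.5]
gripper_width: 0.187
gripper_force: 29.5
```

```bash
python3 -m pendant '[[[0,0,2],[0,0,0]],[[0,0,3],[0,0,0]],[[0,0,3],[0,0,0]],[[0,0,3],[0,0,0]],[[0,0,3],[0,0,0]]]'
```

```text
time_s: 47.3
tcp_pos: [0.6207, -0.0722, 0.2278]
ee_rot: [[0.307, -0.952, 0.0], [-0.952, -0.307, -0.002], [0.002, 0.001, -1.0]]
wrist_force: [-2.2, -4.6, 5.6]
gripper_width: 0.184
gripper_force: 29.5
```

```bash
python3 -m pendant '[[[0,0,0],[0,0,0]],[[0,0,0],[0,0,0]],[[0,0,0],[0,0,0]],[[0,0,0],[0,0,0]],[[0,0,0],[0,0,0]],[[0,0,0],[0,0,0]]]' 0.7 && python3 -m pendant '[[[0,0,-40],[0,0,0]],[[0,0,-82],[0,0,0]],[[0,0,-82],[0,0,0]],[[0,0,-82],[0,0,0]],[[0,0,-82],[0,0,0]]]'
python3 - <<'E'
from h import *
c=cap('wrist','w14');s0=cap('scene','s14');t=cap('top','t14')
for ce,s,m in blobs(c['frame'],'red'):
    if abs(ce[0]-320)<50 and ce[1]>200: print(ce,s[:5],onz(c,*ce,.181,True))
print([(b[0],b[1][:5]) for b in blobs(s0['frame'],'red',20) if 250<b[0][0]<320 and 220<b[0][1]<270])
print([(b[0],b[1][:5]) for b in blobs(t['frame'],'red',20) if 310<b[0][0]<360 and 170<b[0][1]<230])
big=np.vstack([cv2.resize(s0['frame'][225:375,255:495],None,fx=3.3,fy=3.3,interpolation=cv2.INTER_CUBIC)])
cv2.imwrite('pics/s14c.png',big[:,:,::-1])
E
```

```text
time_s: 47.9
tcp_pos: [0.6207, -0.0707, 0.2261]
ee_rot: [[0.307, -0.952, -0.0], [-0.952, -0.307, 0.0], [-0.0, -0.0, -1.0]]
wrist_force: [-0.0, 0.2, -0.5]
gripper_width: 0.633
gripper_force: 0.0
time_s: 48.4
tcp_pos: [0.6201, -0.0709, 0.3071]
ee_rot: [[0.307, -0.952, -0.002], [-0.952, -0.307, 0.0], [-0.001, 0.002, -1.0]]
wrist_force: [-0.1, -0.5, 0.4]
gripper_width: 0.701
gripper_force: 0.0
[322.73859716 262.37753929] [ 309  215   29   98 2609] [ 0.61960303 -0.06867878  0.181     ]
[(array([279.52325581, 250.56976744]), array([272, 246,  15,  10,  86], dtype=int32))]
[(array([337.08510638, 190.31914894]), array([332, 187,  12,   7,  47], dtype=int32))]
```

View pics/s14c.png

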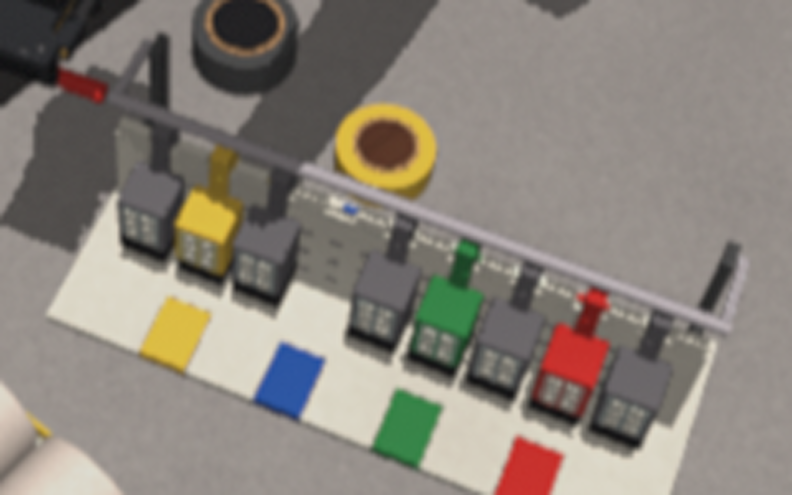

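All three lamps hang in their notches and the bar is over them. I'll press down on the handle with closed fingertips to check that it is fully shut.

```bash
python3 -m pendant '[[[0,0,0],[0,0,0]],[[0,0,0],[0,0,0]],[[0,0,0],[0,0,0]],[[0,0,0],[0,0,0]],[[0,0,0],[0,0,0]],[[0,0,0],[0,0,0]],[[0,0,0],[0,0,0]],[[0,0,0],[0,0,0]],[[0,0,0],[0,0,0]],[[0,0,0],[0,0,0]]]' 0 && python3 -m pendant '[[[0,0,15],[0,0,0]],[[0,0,25],[0,0,0]],[[0,0,33],[0,0,0]],[[0,0,39],[0,0,0]],[[0,0,42],[0,0,0]],[[0,0,42],[0,0,0]],[[0,0,42],[0,0,0]]]' && python3 -m pendant '[[[0,0,1],[0,0,0]],[[0,0,2],[0,0,0]],[[0,0,3],[0,0,0]],[[0,0,3],[0,0,0]],[[0,0,3],[0,0,0]]]'
```

```text
time_s: 49.55
tcp_pos: [0.6207, -0.071, 0.3082]
ee_rot: [[0.307, -0.952, 0.0], [-0.952, -0.307, 0.0], [-0.0, -0.0, -1.0]]
wrist_force: [-0.0, -0.0, -0.3]
gripper_width: 0.005
gripper_force: 0.0
time_s: 50.25
tcp_pos: [0.6209, -0.071, 0.2666]
ee_rot: [[0.307, -0.952, 0.001], [-0.952, -0.307, -0.0], [0.0, -0.001, -1.0]]
wrist_force: [0.8, -0.3, -0.4]
gripper_width: 0.003
gripper_force: 0.0
time_s: 50.75
tcp_pos: [0.6208, -0.071, 0.2634]
ee_rot: [[0.307, -0.952, 0.0], [-0.952, -0.307, -0.0], [0.0, -0.0, -1.0]]
wrist_force: [0.2, 0.2, 0.2]
gripper_width: 0.005
gripper_force: 0.2
```

```bash
python3 -m pendant '[[[0,0,1],[0,0,0]],[[0,0,2],[0,0,0]],[[0,0,3],[0,0,0]],[[0,0,3],[0,0,0]],[[0,0,3],[0,0,0]]]' && python3 -m pendant '[[[0,0,0.5],[0,0,0]],[[0,0,1],[0,0,0]],[[0,0,1.5],[0,0,0]],[[0,0,1.5],[0,0,0]],[[0,0,1.5],[0,0,0]]]'
```

```text
time_s: 51.25
tcp_pos: [0.6208, -0.071, 0.2603]
ee_rot: [[0.307, -0.952, 0.0], [-0.952, -0.307, -0.0], [0.0, -0.0, -1.0]]
wrist_force: [1.6, -0.2, 0.3]
gripper_width: 0.005
gripper_force: 0.5
time_s: 51.75
tcp_pos: [0.6208, -0.071, 0.26]
ee_rot: [[0.307, -0.952, 0.001], [-0.952, -0.307, -0.0], [0.001, -0.001, -1.0]]
wrist_force: [-1.2, 1.6, 5.1]
gripper_width: 0.006
gripper_force: 2.9
```

```bash
python3 -m pendant '[[[0,0,1],[0,0,0]],[[0,0,2],[0,0,0]],[[0,0,2],[0,0,0]],[[0,0,2],[0,0,0]]]' && python3 -m pendant '[[[0,0,-20],[0,0,0]],[[0,0,-60],[0,0,0]],[[0,0,-100],[0,0,0]],[[0,0,-120],[0,0,0]],[[0,0,-120],[0,0,0]],[[0,0,-120],[0,0,0]]]'
```

```text
time_s: 52.15
tcp_pos: [0.6207, -0.071, 0.2598]
ee_rot: [[0.308, -0.951, 0.002], [-0.951, -0.308, -0.001], [0.001, -0.002, -1.0]]
wrist_force: [-3.9, 0.9, 11.7]
gripper_width: 0.006
gripper_force: 5.9
time_s: 52.75
tcp_pos: [0.6201, -0.0709, 0.3758]
ee_rot: [[0.307, -0.952, -0.002], [-0.952, -0.307, 0.001], [-0.001, 0.002, -1.0]]
wrist_force: [-0.3, -0.5, -0.6]
gripper_width: 0.011
gripper_force: 0.0
```

The handle is at a hard stop at the shut height: the force rose to 12 N with no further travel. I hand the job in.

```bash
python3 -c "
from station import r
print(r.finish_job())"
```

```text
the job is handed in; nothing more can be done
None
```

I hung the red, green and yellow lamps fully home in their own notches (there was no blue lamp on the mat), shut the security bar to its hard stop and handed the job in; no verdict came back.

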